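# Thread the axle through a two-spool tie stand

## Robot

A 6-joint arm with a two-finger parallel gripper is mounted at the origin on the work surface. World frame = base frame: x ahead of the robot, y to its left, z up, the work surface at z = 0. Lengths are in mm, angles in degrees, forces in N, time in s.
With the tool pointing down it reaches from about 350 to 975 mm from the base axis. Payload 17.4 kg.
Tool frame: the origin (TCP) lies midway between the tips of the shut fingers; the grasp point (between the pads) lies 19 mm behind it; z points along the fingers, y is the direction in which the jaws open and shut (so a half turn about z gives the same grasp; the last joint's range is limited). The gripper opens to 85 mm and grips with 20 to 120 N. Pads are 22 mm wide; open, the fingers measure 114 mm over their backs; the gripper's body (76 mm by 85 mm) begins 54 mm behind the grasp point. The pads swing forward as they close: fully open they stand 13 mm farther back than shut.
Start: joints at [71.631, 6.646, 82.598, -0, 90.757, -2.166], TCP at [188.364, 648.191, 196.303] pointing down, gripper open.
Joint ranges: [-162.19, 162.19], [-47.58, 125.68], [4.15, 143.07], [-65.23, 245.23], [0.69, 171.88], [-170.13, 170.13]. Speed limits (degrees/s): [108.29, 108.29, 127.2, 180, 180, 180].

## Interface

Orientations are given as [roll, pitch, yaw] about the fixed x, y, z axes, in that order (R = Rz(yaw) Ry(pitch) Rx(roll)).
In Python, from workcell import status, camera, workorder, recognise, outline_of gives the robot as it stands.
- The arm moves only by the tool servo_tool, never from a script. Its argument "moves" is a list of rows, each a list of 7 numbers: the turn, a rotation vector about the tool's x, y, z in units of 0.5 rad (1.0 is 0.5 rad), then the shift along the tool's x, y, z in units of 20 cm (1.0 is 20 cm), then the opening, from 0 (shut) to 1 (fully open). A call has 1 to 20 rows; each row is the pose to reach, as a shift and turn from the pose commanded when the call began, along the tool's axes at that moment; what a row does not reach only later rows make up. A row lasts 1/12 s, in which the tool goes at most 41.7 mm and 7.16 degrees, less where a joint would pass 70% of its speed; a pose out of reach is approached as far as the arm can. A call with a number of a shift or a turn outside -1 to 1 is refused whole. A call with a gripper value outside its range is refused whole. The fingers move at their own pace and stop on an object; the grip force is fixed at half the most. Time passes only in rows, so rows that repeat a pose let the fingers close. It gives the time, the measured TCP pose, the force and the opening at its end, in the units of the state.
- status.state(): the state, without advancing time (a new reading comes with each control period).
- camera(name): name is "scene" or "side" or "wrist"; returns a dict with "img" (420x560x3 uint8, red, green, blue), "fovy" (degrees; the focal length in pixels is half the picture's height over the tangent of half this angle, whatever the lens; pixels are square), "cx", "cy" (the principal point, pixels), "rvec" (rotation vector, rad) and "tvec" (3), from world to camera coordinates, as OpenCV has them. Camera axes: x right, y down, z forward; pixel columns grow to the right and rows downward; lengths in mm; the calibration is good to about 2 mm. A picture is of the moment at which its call begins. There is no depth.
- workorder.sign_off(): hands the job in, once; it reports no verdict.
Trained networks look in a picture, given as the dict that the camera call returned (one of the last four; its "shot" number tells which), for a name from the list of things; names that differ only in an ending like _2 or _b are one class to them, and where a whole thing is asked for, a point or a joint stands for the part that bears it (a point fixed in the world has none). Each returns a list of dicts, best first, with "confidence" (0 to 1); they miss things now and then, are a little off and sometimes report something else, mostly with a low value. They report only what shows in the picture. A call takes as long as a camera call.
- recognise(target, picture): "extent" ([left, top, width, height] in pixels, round what is visible of it).
- outline_of(target, picture): "pixels" (420x560 bool, what is visible of it) and "extent" ([left, top, width, height] in pixels, round what is visible of it).
The state is a dict: "t": time; "q": joint angles; "joint_velocities": joint speeds; "joint_efforts": joint torques, N m; "tool_pos": TCP position; "tool_rot": TCP orientation; "contact_force": force on the tool from outside, world axes, zero at the start; "ft_torque": the same for the moment, N m; "opening": finger opening in mm.
Only numpy, scipy, OpenCV 4.12 (cv2) and the standard library are available. Lean on these libraries where they do the work, as an engineer would, in place of code of your own. Each camera call takes 0.05 s, during which the arm holds its last target.

## Task

Both fresh spools of bag ties have been pushed into the bays of the grey stand: pick up the steel axle by its flat black grip and slide it in from the stand's left side, through the left plate, the first spool, the middle plate, the second spool and the right plate, until the grip sits fully home against the left plate, then let go. The felt holds the spools out of line, so feel for each bore with the nose and ease the spool into line with light pressure only; never force it, and leave the other things on the bench where they are.

Things in the scene. Friction and masses are not known exactly. Their poses are not given: they have to be found in the camera images.
- stand: Grey sheet-metal stand, screwed down: base 150 x 112 x 6 mm (x, y, z), origin at the centre of its underside; y points to its left side (robot's left), z up. Three upright plates 4 mm thick, 60 mm wide, 80 mm high, centred at y = +50, 0, -50 mm, each with a 22 mm round hole, all on one line along y, 54 mm up. Thin guide bar along y at x = -62 mm, 30 mm up
- bay_left (a point): point on the hole line midway between the left and middle plates, 27 mm from hole_left. Here the first white spool stands between felt rings: 78 mm outer diameter, 40 mm wide, flanges 3 mm from the plates, bore of 17 mm diameter along y. The felt holds it where it was pushed in: its bore is parallel to the hole line but up to 4 mm off it along x and also along z, not known beforehand
- bay_right (a point): point on the hole line midway between the middle and right plates, 77 mm from hole_left: the second spool, same sizes, likewise off the line in x and z by amounts of its own. Either spool (100 g) yields to a sideways push of 1 to 3 N, up to 6.5 mm from the line, and stays where it is left; it does not give way along y
- hole_left (a point): centre of the hole in the left plate, in its outer (+y) face, 54 mm above the bench; axes as the stand's. The hole line runs from here along the stand's -y
- hole_right (a point): centre of the hole in the right plate, in its outer (-y) face, 104 mm from hole_left; axes as the stand's
- axle_grip (a point): centre of the axle's flat black plastic grip, a bar 42 mm long (x), 30 mm wide (y) and 14 mm thick (z). The axle (130 g or so) lies loose and level on the bench to the left of the stand, its nose turned roughly to the stand. x points along the axle to its nose, z up as it lies
- axle_shoulder (a point): point on the axle's centre line where the grip ends and the bare shank begins, 21 mm from axle_grip along x; this 30 x 14 mm end face of the grip is the stop that meets the left plate
- axle_nose (a point): end of the axle's nose, 124 mm from axle_shoulder along x. The bright steel shank is round, 14 mm in diameter, cut off square with only a 0.5 mm bevel round the end
- spare_spool: bystander: a third white spool, 78 mm in diameter, 40 mm high, lying flat on the bench; origin at the centre of its underside
- cup: bystander: red plastic mug 72 mm in diameter, 75 mm high; origin at the centre of its underside
- tape_dispenser: bystander: black bench tape dispenser, 60 x 150 mm, 86 mm high; origin at the centre of its underside

How it is judged:
By the outcome, as a careful person would: the job done as asked, in the order asked, and still so for the second after the job is handed in, with the robot touching nothing.
It also fails if it takes over 72 s, if anything falls off the work surface, if the arm or the gripper's body presses on something with over 40 N, if the wrist force passes 120 N, or if a joint passes its speed limit or range.

## Working session

There is one attempt and no reset: what is moved stays moved. The work goes in short steps, Python scripts to look and compute and a tool call to move; the robot and the scene stay as the last step left them, time stands still between calls to the robot, and variables do not carry over. Pictures are saved under pics/ and viewed, and the job is handed in when it is done.

Besides the shell and the picture viewer there is one more tool, called after ">>>" as name(argument=value, ...) on one line, values as JSON. servo_tool: Moves the arm, as the interface text tells. Shifts and turns lie within -1 to 1; 1 stands for 20 cm of shift or 0.5 rad of turn. Its arguments: {"type":"object","properties":{"moves":{"type":"array"}},"required":["moves"]}

```bash
mkdir -p pics; ls
python3 - <<'E'
from workcell import status, camera
import cv2,pickle
print(status.state())
for n in ["scene","side","wrist"]:
    c=camera(n); cv2.imwrite(f"pics/{n}0.png",c["img"][:,:,::-1]); pickle.dump(c,open(f"{n}0.pkl","wb"))
    print(n,{k:v for k,v in c.items() if k!="img"})
E
```

```text
pics
{'t': 0.0, 'q': array([ 7.16312257e+01,  6.67285338e+00,  8.26371458e+01,  1.23951867e-03,
        9.07580709e+01, -2.16434177e+00]), 'joint_velocities': array([ 0.01141626, -0.04157118, -0.03942651,  0.07842801, -0.05721781,
        0.02307029]), 'joint_efforts': array([ 7.66161884e-04, -7.31997943e+01, -6.32488275e+01, -6.09663743e-05,
        6.41286009e-03, -1.25310121e-04]), 'tool_pos': array([188.27554351, 647.94950244, 195.56199932]), 'tool_rot': array([-1.79932025e+02, -3.80927074e-03,  1.63795581e+02]), 'contact_force': array([ 0.0209683 ,  0.23071863, -0.41545926]), 'ft_torque': array([ 0.00739488, -0.01885901,  0.02707834]), 'opening': 85.22938917660105}
scene {'fovy': 49.41735517025526, 'cx': 278.72886392578135, 'cy': 214.4335334658277, 'rvec': array([ 2.36197676,  1.22115617, -0.33857574]), 'tvec': array([-308.6062863 , -424.79920223, 1377.87902709]), 'shot': 1}
side {'fovy': 46.459374107172835, 'cx': 280.21753894148424, 'cy': 210.067009705889, 'rvec': array([ 2.2547279 , -0.76915682,  0.34118843]), 'tvec': array([-507.33877513,  272.2592965 , 1068.27216801]), 'shot': 2}
wrist {'fovy': 64.34372964129794, 'cx': 277.14769201438077, 'cy': 207.36629716571076, 'rvec': array([-2.33493667, -1.75341363, -0.23181888]), 'tvec': array([-673.32494922,  -35.42724609,  377.87073128]), 'shot': 3}
```

View pics/scene0.png

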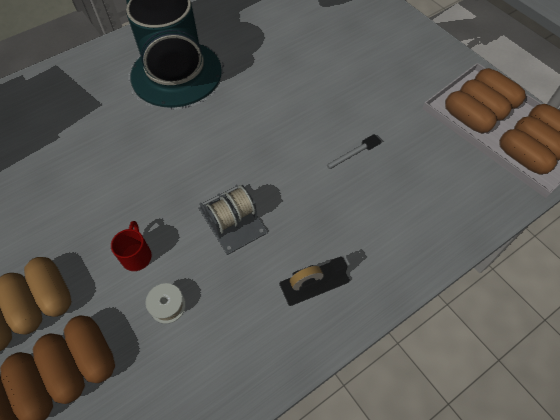

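View pics/side0.png

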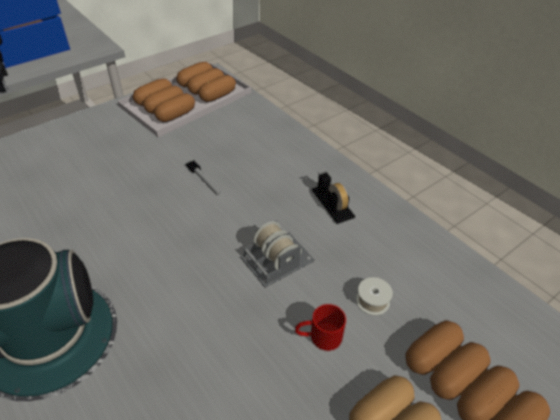

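View pics/wrist0.png

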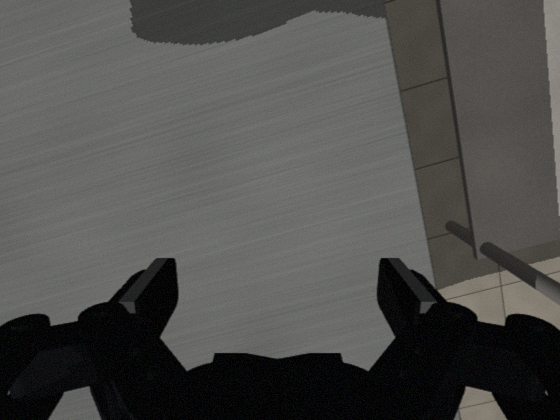

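```bash
cat > h.py <<'E'
import numpy as np,cv2,pickle
from scipy.spatial.transform import Rotation as Ro
def KRt(c):
    f=c["img"].shape[0]/2/np.tan(np.radians(c["fovy"])/2)
    K=np.array([[f,0,c["cx"]],[0,f,c["cy"]],[0,0,1.]])
    return K,cv2.Rodrigues(np.array(c["rvec"]))[0],np.array(c["tvec"])
def proj(c,P):
    K,R,t=KRt(c); X=np.atleast_2d(P)@R.T+t; x=X@K.T
    return x[:,:2]/x[:,2:]
def onz(c,uv,z):
    K,R,t=KRt(c); uv=np.atleast_2d(uv)
    d=np.c_[uv,np.ones(len(uv))]@np.linalg.inv(K).T@R; o=-R.T@t
    return o+d*((z-o[2])/d[:,2])[:,None]
def load(n): return pickle.load(open(n+".pkl","rb"))
def snap(cams,tag):
    from workcell import camera
    r=[]
    for n in cams:
        c=camera(n); cv2.imwrite(f"pics/{n}{tag}.png",c["img"][:,:,::-1]); pickle.dump(c,open(f"{n}{tag}.pkl","wb")); r.append(c)
    return r
E
python3 - <<'E'
from h import *
for n in ["scene","side","wrist"]:
    c=load(n+"0"); K,R,t=KRt(c); print(n,"pos",-R.T@t, "tcp px",proj(c,[188.3,648,195.5]),"base",proj(c,[0,0,0]))
c=load("scene0");print(onz(c,[[331,166],[367,145],[380,138]],7),onz(c,[[200,207],[230,252],[268,231],[242,190]],6))
c=load("side0");print(onz(c,[[216,193],[198,172],[190,162]],7),onz(c,[[268,283],[314,260],[237,254]],6))
from workcell import recognise, outline_of
cs=snap(["scene","side"],"1")
for c in cs:
  for n in ["stand","axle_grip","hole_left","axle_nose","axle_shoulder","bay_left","tape_dispenser","cup","spare_spool"]:
    print(n,[(np.round(d["extent"]),round(d["confidence"],2)) for d in recognise(n,c)[:2]])
E
```

```text
scene pos [1047.27903849 -351.09059685  976.82384481] tcp px [[392.57546946 -34.02183355]] base [[176.51014668  73.72859171]]
side pos [  39.32906883 -746.13154354  956.2761768 ] tcp px [[10.44439991 98.73796872]] base [[ 47.8574381  334.76119965]]
wrist pos [125.88421975 665.15494492 373.00124534] tcp px [[279.27078217 235.75869741]] base [[-317.71528097  176.06735754]]
[[543.32931327 161.70439233   7.        ]
 [545.03178822 283.64441626   7.        ]
 [547.19624176 328.04333772   7.        ]] [[ 452.1031973  -180.64010336    6.        ]
 [ 600.03298991 -185.53338947    6.        ]
 [ 605.80443569  -81.16489918    6.        ]
 [ 470.42036154  -68.182137      6.        ]]
[[534.82863381 155.32280009   7.        ]
 [541.88376642 264.24300406   7.        ]
 [546.85162234 318.62879101   7.        ]] [[ 463.13766458 -184.0908611     6.        ]
 [ 597.02201717 -197.35235224    6.        ]
 [ 455.28587019  -65.10086659    6.        ]]
stand [(array([198., 184.,  68.,  72.]), 0.94)]
axle_grip [(array([327., 133.,  54.,  35.]), 0.62)]
hole_left [(array([199., 183.,  70.,  71.]), 0.66)]
axle_nose [(array([329., 135.,  51.,  34.]), 0.81)]
axle_shoulder [(array([328., 132.,  52.,  35.]), 0.92)]
bay_left [(array([199., 184.,  66.,  71.]), 0.77)]
tape_dispenser [(array([278., 260.,  72.,  43.]), 0.73)]
cup [(array([111., 222.,  40.,  50.]), 0.85)]
spare_spool [(array([144., 284.,  42.,  40.]), 0.72)]
stand [(array([243., 222.,  70.,  66.]), 0.98)]
axle_grip [(array([188., 162.,  34.,  30.]), 0.7)]
hole_left [(array([244., 224.,  72.,  64.]), 0.59)]
axle_nose [(array([186., 160.,  34.,  37.]), 0.57)]
axle_shoulder [(array([188., 164.,  32.,  32.]), 0.64)]
bay_left [(array([242., 223.,  74.,  64.]), 0.66)]
tape_dispenser [(array([316., 168.,  40.,  57.]), 0.76)]
cup [(array([296., 303.,  50.,  48.]), 0.93)]
spare_spool [(array([356., 281.,  39.,  34.]), 0.77)]
```

```bash
cat >> h.py <<'E'
def Rdown(yaw=90,tilt=0):
    # tilt about world x, positive: tool points toward -y more
    return Ro.from_euler('x',-tilt,degrees=True)*Ro.from_euler('xyz',[180,0,yaw],degrees=True)
def plan(p0,R0,p1,R1):
    """numbers from (p0,R0) to (p1,R1)"""
    d=R0.inv().apply(np.array(p1)-p0)/200; r=(R0.inv()*R1).as_rotvec()/0.5
    print("turn",np.round(r,3),"shift",np.round(d,4)); return r,d
def comm(p0,R0,row):
    """commanded pose after row"""
    return np.array(p0)+R0.apply(np.array(row[3:6])*200), R0*Ro.from_rotvec(np.array(row[:3])*0.5)
def st():
    from workcell import status
    s=status.state()
    print("t %.2f"%s["t"],"q",np.round(s["q"],1),"pos",np.round(s["tool_pos"],2),"rot",np.round(s["tool_rot"],2),"F",np.round(s["contact_force"],2),"M",np.round(s["ft_torque"],3),"op %.1f"%s["opening"])
    return s
E
python3 - <<'E'
from h import *
p0=np.array([188.364,648.191,196.303]);R0=Ro.from_euler('xyz',[180,0,163.797],degrees=True)
plan(p0,R0,[543,240,120],Rdown())
E
```

```text
turn [-0.    -0.     2.576] shift [-2.2723 -1.4651  0.3815]
```

>>> servo_tool(moves=[[0,0,0.86,-0.8,-0.5,0,1],[0,0,0.86,-0.8,-0.5,0,1],[0,0,0.86,-0.8,-0.5,0,1],[0,0,0.86,-0.8,-0.5,0,1],[0,0,0.86,-0.8,-0.5,0,1],[0,0,0.86,-0.8,-0.5,0,1],[0,0,0.86,-0.8,-0.5,0,1],[0,0,0.86,-0.8,-0.5,0,1],[0,0,0.86,-0.8,-0.5,0,1]])

```text
t: 1.9
tool_pos: [313.4, 508.2, 196.2]
tool_rot: [-180.0, -0.0, 139.2]
contact_force: [-0.3, -0.0, -0.4]
opening: 85.2
```

Run:
```python
from h import *
s=st();p=s["tool_pos"];R=Ro.from_euler('xyz',s["tool_rot"],degrees=True)
p0=np.array([188.364,648.191,196.303]);R0=Ro.from_euler('xyz',[180,0,163.797],degrees=True)
pc,Rc=comm(p0,R0,[0,0,.86,-.8,-.5,0]);print(pc,Rc.as_euler('xyz',degrees=True))
plan(pc,Rc,[543,240,120],Rdown())
```

```text
t 1.90 q [55.9 -3.  92.5  0.  90.5  6.7] pos [313.44 508.2  196.21] rot [-1.7999e+02 -1.0000e-02  1.3922e+02] F [-0.3  -0.04 -0.38] M [ 0.029 -0.03   0.027] op 85.2
[314.10451358 507.51647052 196.303     ] [180.           0.         139.15981481]
turn [-0.    -0.     1.716] shift [-1.7406 -0.2635  0.3815]
```

>>> servo_tool(moves=[[0,0,0.86,-0.9,-0.14,0.1,1],[0,0,0.86,-0.9,-0.14,0.1,1],[0,0,0.86,-0.9,-0.14,0.1,1],[0,0,0.86,-0.9,-0.14,0.1,1],[0,0,0.86,-0.9,-0.14,0.1,1],[0,0,0.86,-0.9,-0.14,0.1,1],[0,0,0.86,-0.9,-0.14,0.1,1],[0,0,0.86,-0.9,-0.14,0.1,1]])

```text
t: 2.57
tool_pos: [431.4, 369.6, 176.3]
tool_rot: [-180.0, -0.0, 114.6]
contact_force: [-0.2, 0.5, -0.8]
opening: 85.3
```

Run:
```python
from h import *
s=st()
p0=np.array([188.364,648.191,196.303]);R0=Ro.from_euler('xyz',[180,0,163.797],degrees=True)
pc,Rc=comm(p0,R0,[0,0,.86,-.8,-.5,0]);pc,Rc=comm(pc,Rc,[0,0,.86,-.9,-.14,.1]);print(pc,Rc.as_euler('xyz',degrees=True))
plan(pc,Rc,[543,240,120],Rdown())
```

```text
t 2.57 q [38.  -6.4 97.5  0.  88.9 13.4] pos [431.38 369.65 176.34] rot [-1.7999e+02 -2.0000e-02  1.1459e+02] F [-0.17  0.53 -0.82] M [ 0.071 -0.024  0.014] op 85.3
[431.97046025 368.62219917 176.303     ] [180.           0.         114.52262962]
turn [-0.    -0.     0.856] shift [-0.8155  0.2381  0.2815]
```

>>> servo_tool(moves=[[0,0,0.856,-0.8155,0.238,0.2815,1],[0,0,0.856,-0.8155,0.238,0.2815,1],[0,0,0.856,-0.8155,0.238,0.2815,1],[0,0,0.856,-0.8155,0.238,0.2815,1],[0,0,0.856,-0.8155,0.238,0.2815,1],[0,0,0.856,-0.8155,0.238,0.2815,1],[0,0,0.856,-0.8155,0.238,0.2815,1],[0,0,0.856,-0.8155,0.238,0.2815,1],[0,0,0.856,-0.8155,0.238,0.2815,1]])

```text
t: 3.32
tool_pos: [542.4, 241.6, 120.8]
tool_rot: [180.0, -0.0, 90.1]
contact_force: [0.8, -0.2, 0.1]
opening: 85.3
```

Run:
```python
from h import *
s=st()
snap(["wrist"],"2")
plan([543,240,120],Rdown(),[530,100,120],Rdown(tilt=25))
```

```text
t 3.32 q [21.5 -1.8 98.3  0.  83.4 21.4] pos [542.37 241.63 120.78] rot [ 1.7995e+02 -3.0000e-02  9.0140e+01] F [ 0.79 -0.21  0.06] M [-0.005 -0.005 -0.049] op 85.3
turn [-0.    -0.873 -0.   ] shift [-0.7   -0.065 -0.   ]
```

View pics/wrist2.png

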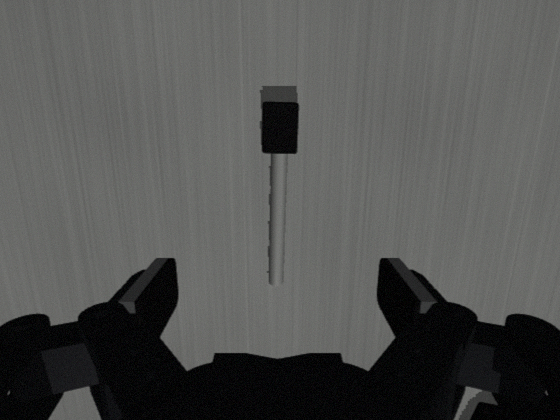

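Run:
```python
from h import *
c=load("wrist2")
print(onz(c,[[263,102],[297.5,102],[263.5,152.5],[298,152.5]],14).round(1))
print("shank",onz(c,[[271.5,156],[287,156],[269.5,280],[283.5,280]],7).round(1),"nose",onz(c,[276.5,285.5],7))
g=cv2.cvtColor(c["img"],cv2.COLOR_RGB2GRAY)
for r in [170,200,230,260,275]: print(r,g[r,262:296])
```

```text
[[531.8 317.9  14. ]
 [559.8 318.   14. ]
 [531.9 277.2  14. ]
 [561.  277.3  14. ]]
shank [[538.5 273.5   7. ]
 [552.  273.5   7. ]
 [536.4 155.1   7. ]
 [549.8 155.1   7. ]] nose [[543.11046881 149.2716146    7.        ]]
170 [104 107 107 108 108 108 109  93  64  52  62  74  83  96  95 105 109 112
 112 111 116 107 101  96  88  92 111 109 109 110 108 106 108 108]
200 [105 110 105 110 109 110  94  59  58  58  69  82  87  96 107 113 113 118
 116 115 108 104  94  86  99 108 109 109 110 109 109 110 111 111]
230 [102 106 105 111 111 110  93  61  59  69  78  86  98 104 111 111 112 117
 109 111 103  96  90  95 108 107 112 108 110 110 107 106 106 108]
260 [110 110 108 108 111 112  92  57  62  80  88  93 106 110 118 119 116 117
 112 100  97  88  94 110 109 115 113 110 110 110 106 107 110 107]
275 [110 107 111 112 114 109  94  53  68  82  86  97 103 113 118 117 113 115
 103  98  90  98 110 114 109 114 112 115 114 108 106 110 111 114]
```

>>> servo_tool(moves=[[0,-0.4,0,-0.4,-0.065,0,1],[0,-0.873,0,-0.7,-0.065,0,1],[0,-0.873,0,-0.7,-0.065,0,1],[0,-0.873,0,-0.7,-0.065,0,1],[0,-0.873,0,-0.7,-0.065,0,1],[0,-0.873,0,-0.7,-0.065,0,1],[0,-0.873,0,-0.7,-0.065,0,1],[0,-0.873,0,-0.7,-0.065,0,1]])

```text
t: 4.03
tool_pos: [530.2, 101.0, 120.5]
tool_rot: [179.9, 24.9, 90.0]
contact_force: [-0.4, 0.1, 0.6]
opening: 85.5
```

Run:
```python
from h import *
s=st()
c=snap(["wrist"],"3")[0]
K,R,t=KRt(c);print("cam",-R.T@t,R[2])
```

```text
t 4.03 q [ 21.6  -2.3 101.7 -23.   90.2  23.5] pos [530.24 100.98 120.55] rot [179.94  24.87  90.  ] F [-0.43  0.08  0.56] M [ 0.182 -0.034 -0.002] op 85.5
cam [530.83219174 234.05054942 253.70784844] [ 0.00177689 -0.64318771 -0.76570648]
```

View pics/wrist3.png

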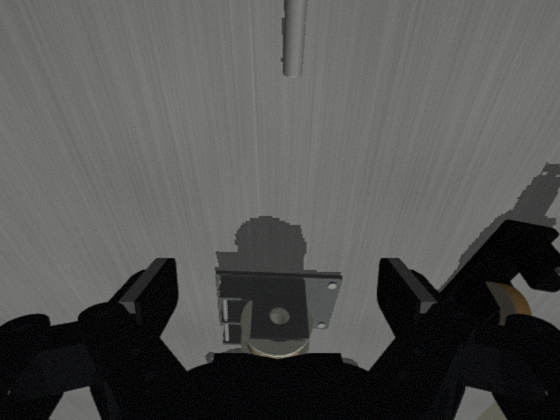

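Run:
```python
from h import *
plan([530,100,120],Rdown(tilt=25),[528,-20,75],Rdown(tilt=47))
```

```text
turn [-0.    -0.768 -0.   ] shift [-0.4487 -0.01    0.4575]
```

>>> servo_tool(moves=[[0,-0.25,0,-0.15,-0.01,0.15,1],[0,-0.5,0,-0.3,-0.01,0.3,1],[0,-0.768,0,-0.449,-0.01,0.4575,1],[0,-0.768,0,-0.449,-0.01,0.4575,1],[0,-0.768,0,-0.449,-0.01,0.4575,1],[0,-0.768,0,-0.449,-0.01,0.4575,1],[0,-0.768,0,-0.449,-0.01,0.4575,1],[0,-0.768,0,-0.449,-0.01,0.4575,1],[0,-0.768,0,-0.449,-0.01,0.4575,1]])

```text
t: 4.83
tool_pos: [528.6, -19.4, 76.2]
tool_rot: [179.8, 46.9, 89.9]
contact_force: [-0.2, -0.8, -0.4]
opening: 85.5
```

Run:
```python
from h import *
s=st()
c=snap(["wrist"],"4")[0]
K,R,t=KRt(c);print("cam",-R.T@t,R[2])
i=c["img"][120:320,170:390,::-1]; i=cv2.convertScaleAbs(i,alpha=1.5); cv2.imwrite("pics/w4z.png",cv2.resize(i,None,fx=3,fy=3,interpolation=cv2.INTER_CUBIC)[:600,:800])
```

```text
t 4.83 q [ 19.8   2.6 108.4 -43.4  89.1  28.7] pos [528.63 -19.39  76.21] rot [179.82  46.91  89.88] F [-0.22 -0.81 -0.41] M [ 0.264 -0.027  0.097] op 85.5
cam [529.20633302 153.91017035 149.17556286] [ 0.00163356 -0.88350166 -0.46842517]
```

View pics/wrist4.png

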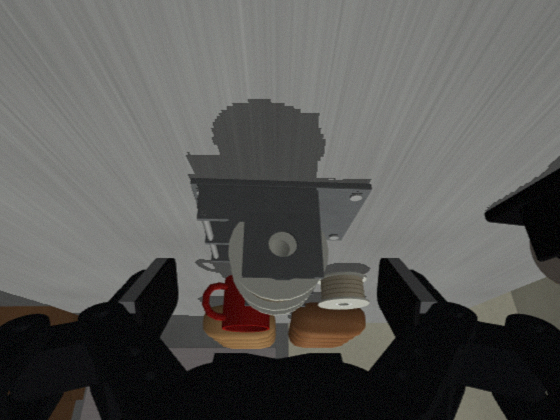

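View pics/w4z.png

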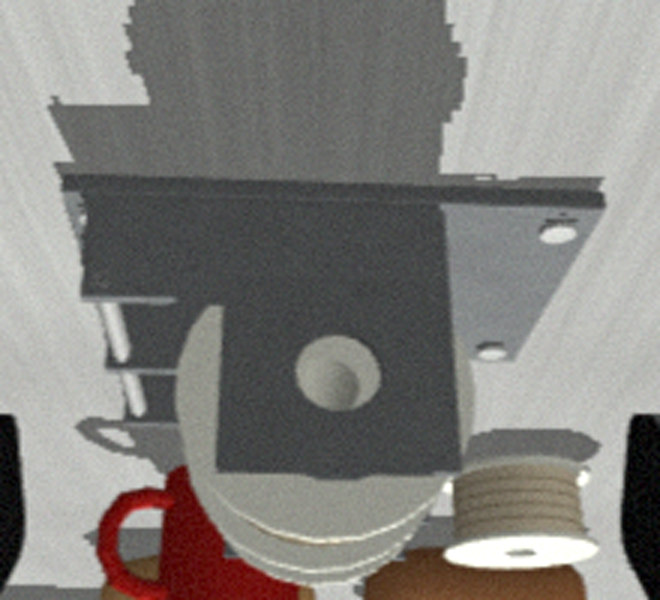

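```bash
cat > fit.py <<'E'
from h import *
c=load("wrist4")
def stand2w(P,x,y,yaw,dz=0):
    return Ro.from_euler('z',yaw,degrees=True).apply(np.atleast_2d(P))+[x,y,dz]
# correspondences: stand coords -> zoom px
def circ(cx,y,cz,r,n=60):
    a=np.linspace(0,2*np.pi,n); return np.c_[cx+r*np.cos(a),0*a+y,cz+r*np.sin(a)]
E
python3 - <<'E'
from fit import *
i=c["img"][215:275,250:320,::-1].astype(float); i=np.clip((i-30)*2.0,0,255).astype(np.uint8)
cv2.imwrite("pics/w4h.png",cv2.resize(i,None,fx=10,fy=10,interpolation=cv2.INTER_CUBIC))
i=c["img"][165:325,180:380,::-1].astype(float); i=np.clip((i-20)*2.0,0,255).astype(np.uint8)
cv2.imwrite("pics/w4g.png",cv2.resize(i,None,fx=3.7,fy=3.7,interpolation=cv2.INTER_CUBIC))
E
```

```text
(no output)
```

View pics/w4h.png

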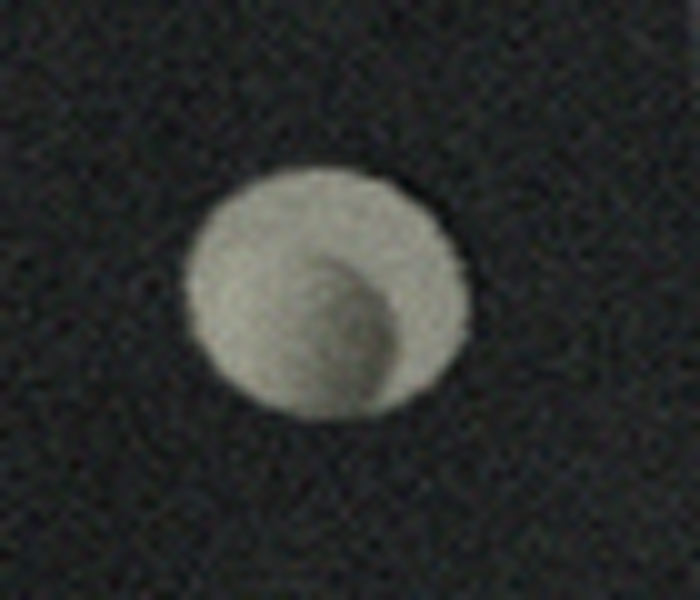

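View pics/w4g.png

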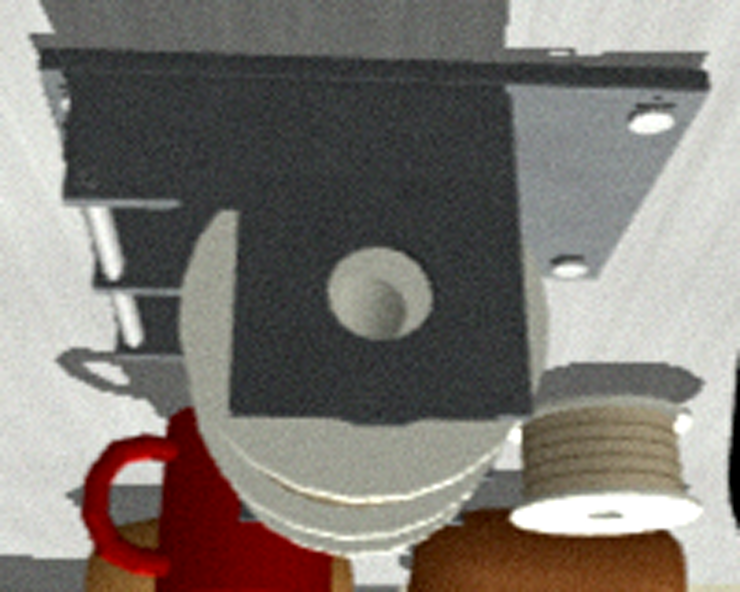

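```bash
cat >> fit.py <<'E'
from scipy.optimize import least_squares
G=lambda p:np.array(p,float)/3.7+[180,165]
H=lambda p:np.array(p,float)/10+[250,215]
# corners
S=np.array([[-75,56,0],[75,56,0],[75,56,6],[30,52,80],[-30,52,80],[0,52,54.]])
U=np.array([G([38,50]),G([706,70]),G([707,86]),G([530,417]),G([231,413]),H([327.5,293])])-[0.0,0.0]
W=np.array([1,1,1,1.5,1.5,3])
def model(p,P): # p: x,y,yaw, pitch tweak rot
    K,R,t=KRt(c); cam=-R.T@t
    Rw=cv2.Rodrigues(np.radians(np.array([p[3],p[4],p[5]])))[0]
    X=(stand2w(P,*p[:3])-cam)@R.T@Rw.T; x=X@K.T
    return x[:,:2]/x[:,2:]
def res(p): return np.r_[((model(p,S)-U)*W[:,None]).ravel(),np.array(p[3:])/0.3]
E
python3 - <<'E'
from fit import *
r=least_squares(res,[528,-130,0,0,0,0]);print(r.x.round(2));print(((model(r.x,S)-U)).round(2))
np.save("standfit.npy",r.x)
i=c["img"][165:325,180:380,::-1].astype(float); i=np.clip((i-20)*2.0,0,255).astype(np.uint8)
i=cv2.resize(i,None,fx=4,fy=4,interpolation=cv2.INTER_CUBIC)
def dr(P,col):
    u=((model(r.x,P)-[180,165])*4+1.5).astype(np.int32); cv2.polylines(i,[u],False,col,1,cv2.LINE_AA)
dr(circ(0,52,54,11),(0,255,0)); dr([[-30,52,6],[-30,52,80],[30,52,80],[30,52,6]],(0,255,0))
dr([[-75,56,0],[75,56,0],[75,56,6],[-75,56,6],[-75,-56,6],[75,-56,6],[75,56,6]],(0,255,0))
for y,col in [(45,(0,0,255)),(5,(255,0,0)),(-5,(255,0,255)),(-45,(0,255,255))]: dr(circ(0,y,54,39),col)
dr(circ(0,45,54,8.5),(0,0,255))
cv2.imwrite("pics/ov4.png",i)
E
```

```text
[ 5.3115e+02 -1.3756e+02 -3.1900e+00 -0.0000e+00 -8.0000e-02 -1.5000e-01]
[[ 0.67  0.8 ]
 [-0.14 -0.12]
 [ 0.58  1.66]
 [ 0.55 -0.06]
 [-0.51  0.21]
 [-0.12 -0.31]]
```

View pics/ov4.png

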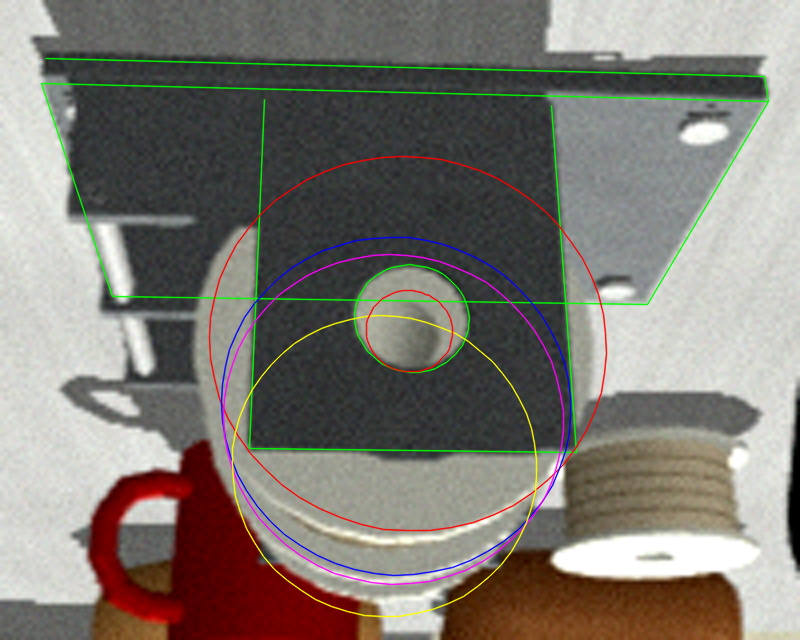

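Run:
```python
from fit import *
p=np.load("standfit.npy")
i=c["img"][265:325,220:340,::-1].astype(float); i=np.clip((i-60)*1.6,0,255).astype(np.uint8)
i=cv2.resize(i,None,fx=6.6,fy=6.6,interpolation=cv2.INTER_CUBIC)
cv2.imwrite("pics/w4b_raw.png",i)
bore=H([[402,335],[396,300],[375,275],[348,258],[392,390]])
rim=G([[181,320],[188,270],[205,230],[547,320],[541,275]])
def curve_d(pts,C):
    u=model(p,C); return np.array([np.min(np.hypot(*(u-q).T)) for q in pts])
def sd(pts,cx,y,cz,r): # signed distance approx
    u=model(p,circ(cx,y,cz,r,200)).astype(np.float32)
    return np.array([cv2.pointPolygonTest(u.reshape(-1,1,2),tuple(map(float,q)),True) for q in pts])
f=lambda a:np.r_[sd(bore,a[0],45,54+a[1],8.5),sd(rim,a[0],45,54+a[1],39)]
r=least_squares(f,[-2.5,2],diff_step=.05);print(r.x,f(r.x).round(2))
f1=lambda a:sd(bore,a[0],45,54+a[1],8.5);r1=least_squares(f1,[-2.5,2],diff_step=.05);print(r1.x,f1(r1.x).round(2))
```

```text
[-2.29673213  1.27832689] [-0.32 -0.58 -0.14  0.34 -0.51 -0.05 -0.09 -0.41  0.65  0.11]
[-1.93118391  1.59671514] [ 0.12 -0.32 -0.05  0.25  0.09]
```

View pics/w4b_raw.png

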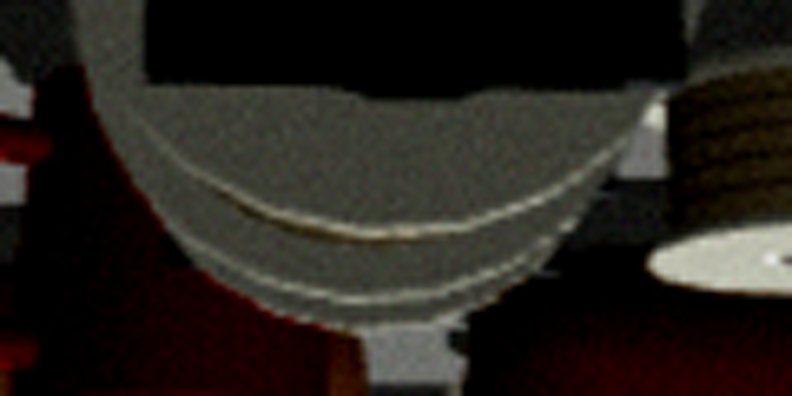

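```bash
cat > ov.py <<'E'
from fit import *
p=np.load("standfit.npy")
i=cv2.imread("pics/w4b_raw.png")
def dr(P,col):
    u=((model(p,P)-[220,265])*6.6+3).astype(np.int32); cv2.polylines(i,[u],False,col,1,cv2.LINE_AA)
import sys
dx2,dz2=map(float,sys.argv[1:3])
dr(circ(-2.1,45,55.5,39),(0,0,255));dr(circ(-2.1,5,55.5,39),(255,0,0))
dr(circ(dx2,-5,54+dz2,39),(255,0,255));dr(circ(dx2,-45,54+dz2,39),(0,255,255))
cv2.imwrite(sys.argv[3],i)
E
python3 ov.py 0 -3 pics/ov5.png
```

```text
(no output)
```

View pics/ov5.png

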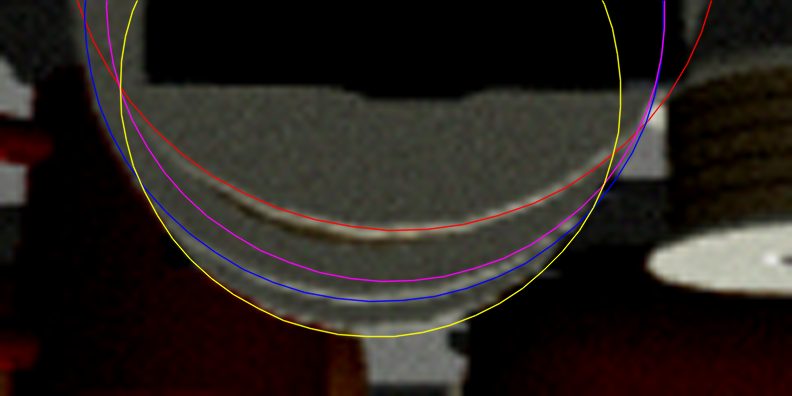

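Run:
```python
from h import *
plan([528,-20,75],Rdown(tilt=47),[530,-80,170],Rdown(tilt=22))
plan([530,-80,170],Rdown(tilt=22),[530,-155,140],Rdown(tilt=0))
```

```text
turn [0.    0.873 0.   ] shift [-0.552   0.01   -0.1045]
turn [0.    0.768 0.   ] shift [-0.2915 -0.      0.2796]
```

>>> servo_tool(moves=[[0,0.2,0,-0.2,0.01,-0.1,1],[0,0.5,0,-0.4,0.01,-0.1,1],[0,0.873,0,-0.552,0.01,-0.1045,1],[0,0.873,0,-0.552,0.01,-0.1045,1],[0,0.873,0,-0.552,0.01,-0.1045,1]])

```text
t: 5.3
tool_pos: [531.1, -82.2, 174.9]
tool_rot: [179.5, 21.7, 89.6]
contact_force: [-0.2, 0.4, -0.2]
opening: 85.2
```

>>> servo_tool(moves=[[0,0.3,0,-0.15,0,0.15,1],[0,0.768,0,-0.2915,0,0.28,1],[0,0.768,0,-0.2915,0,0.28,1],[0,0.768,0,-0.2915,0,0.28,1],[0,0.768,0,-0.2915,0,0.28,1],[0,0.768,0,-0.2915,0,0.28,1],[0,0.768,0,-0.2915,0,0.28,1]])

```text
t: 5.88
tool_pos: [529.9, -154.4, 139.4]
tool_rot: [-179.9, 0.1, 90.0]
contact_force: [0.3, 0.1, -0.8]
opening: 85.8
```

Run:
```python
from h import *
s=st()
c=snap(["wrist"],"6")[0]
K,R,t=KRt(c);print("cam",-R.T@t,R[2])
```

```text
t 5.88 q [-1.88e+01 -7.60e+00  1.02e+02 -1.00e-01  8.56e+01 -1.88e+01] pos [ 529.86 -154.37  139.45] rot [-1.7992e+02  1.1000e-01  9.0040e+01] F [ 0.25  0.06 -0.84] M [ 0.059 -0.033  0.009] op 85.8
cam [530.84517094 -89.52803853 316.69758099] [-2.58317381e-04 -2.63309649e-01 -9.64711336e-01]
```

View pics/wrist6.png

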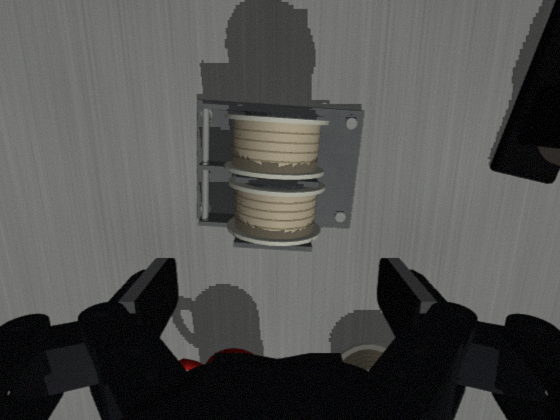

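Run:
```python
from h import *
c=load("wrist6")
i=c["img"][90:255,190:370,::-1].astype(float); i=np.clip((i-20)*1.4,0,255).astype(np.uint8)
cv2.imwrite("pics/w6z.png",cv2.resize(i,None,fx=3.6,fy=3.6,interpolation=cv2.INTER_CUBIC))
```

```text
(no output)
```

View pics/w6z.png

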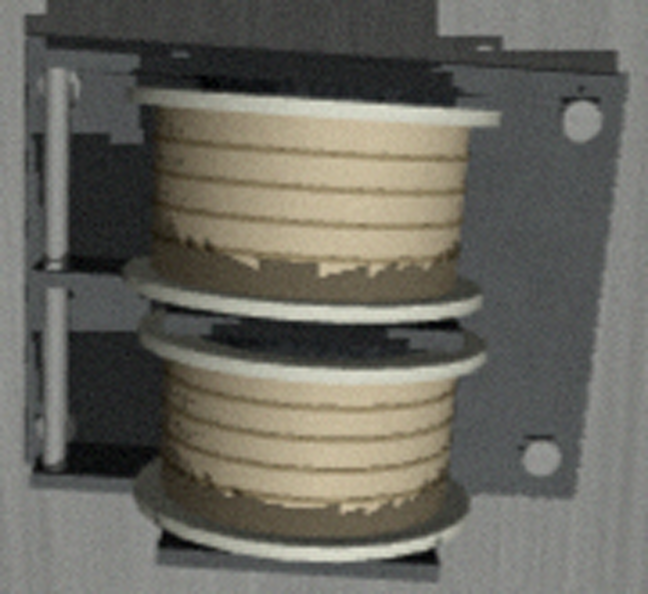

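```bash
cat > fit6.py <<'E'
import fit
from fit import *
fit.c=load("wrist6")
Z=lambda p:(np.array(p,float))/3.6+[190,90]-0.36
S=np.array([[75,56,6],[75,-56,6],[-75,-56,6],[-75,56,6],[-30,-52,80],[30,-52,80],[-30,-48,80],[30,-48,80]])
U=Z([[625,74],[573,494],[33,475],[28,30],[159,563],[437,578],[162,538],[438,553]])
W=np.array([1,1,.7,.5,1,1,1,1.])
fl=[(45,42,132,500),(8,5,122,483),(-5,-8,138,487),(-42,-45,133,471)]
def full(q):
    p=q[:6]; r=list(((model(p,S)-U)*W[:,None]).ravel())+list(np.array(p[3:6])/0.3)
    for k,(a,b,l,rr) in enumerate(fl):
        dx,dz=(q[6],1.5) if k<2 else (q[7],-3.5)
        u=model(p,np.r_[circ(dx,a,54+dz,39,180),circ(dx,b,54+dz,39,180)])[:,0]
        r+=[u.min()-Z([l,0])[0],u.max()-Z([rr,0])[0]]
    return np.array(r)
E
python3 - <<'E'
from fit6 import *
r=least_squares(full,[531,-137.6,-3.2,0,0,0,-2,0]);print(r.x.round(2));print(full(r.x).round(2))
E
```

```text
[ 5.3093e+02 -1.3380e+02 -3.4300e+00 -7.0000e-02 -1.1000e-01 -3.0000e-02
 -2.3500e+00  1.5000e-01]
[ 1.04 -1.75  0.77  0.45 -1.78 -2.14 -0.76 -0.11 -0.73 -0.39  0.89 -0.14
 -1.43  1.61  1.08  1.9  -0.22 -0.37 -0.1  -1.52  0.7   0.31  0.55 -0.32
  0.1   0.09  0.14]
```

Run:
```python
from h import *
plan([530,-155,140],Rdown(),[546.1,301.5,60],Rdown(88.93))
```

```text
turn [-0.    -0.     0.037] shift [2.2825 0.0805 0.4   ]
```

>>> servo_tool(moves=[[0,0,0,0.2,0,0,1],[0,0,0,0.4,0,0,1],[0,0,0,0.6,0,0,1],[0,0,0,0.8,0,0,1],[0,0,0,1.0,0,0,1]])

```text
t: 6.35
tool_pos: [529.2, 48.0, 140.2]
tool_rot: [180.0, 0.1, 90.1]
contact_force: [0.4, -0.5, -0.4]
opening: 85.3
```

>>> servo_tool(moves=[[0,0,0.037,0.2,0.08,0.05,1],[0,0,0.037,0.4,0.08,0.1,1],[0,0,0.037,0.6,0.08,0.2,1],[0,0,0.037,0.8,0.08,0.3,1],[0,0,0.037,0.98,0.08,0.4,1],[0,0,0.037,0.98,0.08,0.4,1]])

```text
t: 6.85
tool_pos: [543.2, 246.2, 56.4]
tool_rot: [-179.8, 0.1, 89.3]
contact_force: [0.5, -0.3, -0.4]
opening: 85.3
```

Run:
```python
from h import *
s=st()
pc,Rc=comm([530,-155,140],Rdown(),[0,0,0,1,0,0]);pc,Rc=comm(pc,Rc,[0,0,.037,.98,.08,.4]);print(pc)
plan(pc,Rc,[546.1,301.5,60],Rdown(88.93))
```

```text
t 6.85 q [ 21.9   1.2 101.5  -0.   77.5  22.7] pos [543.18 246.24  56.36] rot [-1.7983e+02  1.0000e-01  8.9250e+01] F [ 0.49 -0.26 -0.4 ] M [-0.004 -0.006 -0.022] op 85.3
[546. 241.  60.]
turn [-0. -0.  0.] shift [ 0.3025 -0.0051  0.    ]
```

>>> servo_tool(moves=[[0,0,0,0.15,0,0,1],[0,0,0,0.3,0,0,1],[0,0,0,0.3,0,0,1],[0,0,0,0.3,0,0,1]])

```text
t: 7.18
tool_pos: [546.1, 302.9, 59.9]
tool_rot: [180.0, 0.1, 89.2]
contact_force: [-0.2, -0.6, -0.6]
opening: 85.2
```

Run:
```python
from h import *
s=st()
c=snap(["wrist"],"7")[0]
print(proj(c,[[546.1,301.5,7]]))
```

```text
t 7.18 q [26.7  4.4 97.9 -0.1 77.7 27.6] pos [546.07 302.95  59.89] rot [1.7998e+02 6.0000e-02 8.9170e+01] F [-0.22 -0.63 -0.65] M [-0.001 -0.019 -0.044] op 85.2
[[275.73419015 212.11587322]]
```

View pics/wrist7.png

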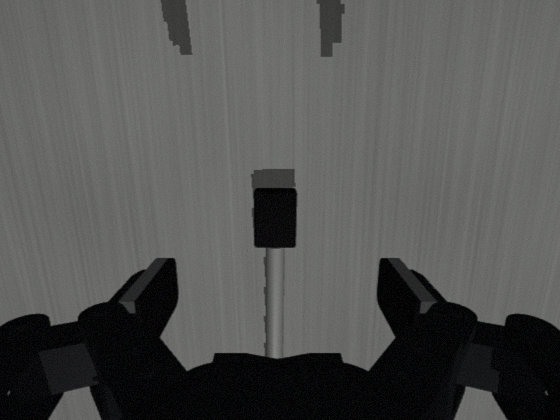

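Run:
```python
from h import *
c=load("wrist7")
print(onz(c,[[254.5,188],[296,188],[255,247],[296,247]],14).round(1))
g=cv2.cvtColor(c["img"],cv2.COLOR_RGB2GRAY)
for r in [255,275,300,325,345]: print(r,g[r,260:294])
```

```text
[[531.9 320.8  14. ]
 [560.2 320.4  14. ]
 [530.9 277.8  14. ]
 [560.3 277.3  14. ]]
255 [108 107 114 110 109  90  53  65  74  80  88  97 110 109 114 120 117 118
 115 110 107 102  97  88  94 109 109 111 109 108 112 109 111 108]
275 [107 105 109 108  95  54  57  66  75  86  90  98 101 111 119 119 116 120
 119 111 108 105  95  89  89 105 111 111 110 108 112 109 113 104]
300 [107 106 109 108  95  59  56  65  74  83  89  99 105 114 118 121 121 116
 114 110 108 100  86  92 107 109 110 106 112 111 110 108 109 106]
325 [107 104 107 110  97  60  53  62  77  79  95 100 105 119 126 123 124 120
 113 108 105  95  89  92 109 110 106 109 113 112 108 106 109 105]
345 [110 107 109  98  63  59  56  66  74  86  90  95 104 117 124 126 123 120
 117 107 102  94  95 102 107 111 108 112 111 109 114 108 108 104]
```

>>> servo_tool(moves=[[0,0,0,0,0,0.15,1],[0,0,0,0,0,0.25,1],[0,0,0,0,0,0.285,1],[0,0,0,0,0,0.285,1],[0,0,0,0,0,0.285,1],[0,0,0,0,0,0.285,0],[0,0,0,0,0,0.285,0],[0,0,0,0,0,0.285,0],[0,0,0,0,0,0.285,0],[0,0,0,0,0,0.285,0],[0,0,0,0,0,0.285,0],[0,0,0,0,0,0.285,0],[0,0,0,0,0,0.285,0],[0,0,0,0,0,0.285,0]])

```text
t: 8.4
tool_pos: [547.1, 300.9, 2.9]
tool_rot: [-180.0, 0.0, 88.9]
contact_force: [0.1, 0.2, 0.4]
opening: -0.1
```

Run:
```python
from h import *
s=st()
```

```text
t 8.40 q [ 26.5   7.2 100.5   0.   72.3  27.5] pos [547.06 300.89   2.95] rot [-179.99    0.     88.94] F [0.13 0.15 0.37] M [0.024 0.067 0.007] op -0.1
```

Run:
```python
from h import *
snap(["wrist","scene","side"],"8")
```

```text
(no output)
```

View pics/wrist8.png

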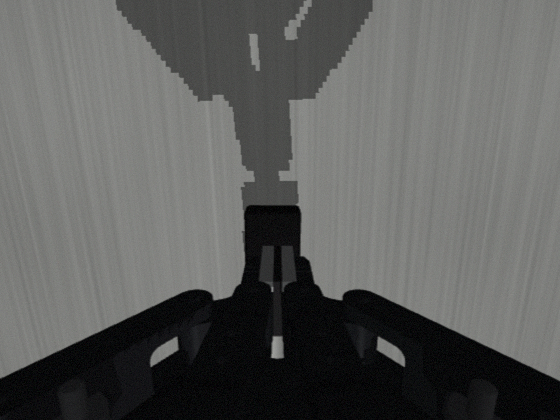

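View pics/scene8.png

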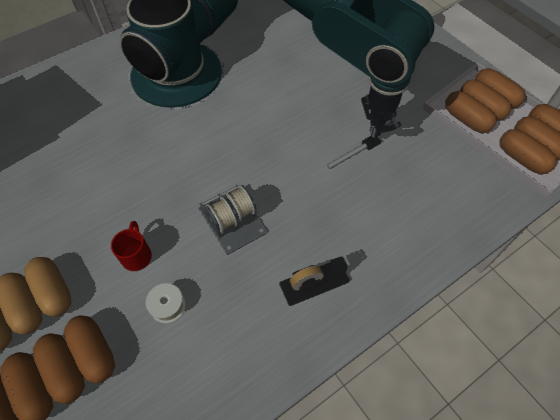

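Run:
```python
from h import *
c=load("wrist8");K,R,t=KRt(c);cam=-R.T@t;print("cam",cam,"f",K[0,0])
for z in [3,14,22]:print(z,proj(c,[[547,300.9,z],[532,300.9,z],[562,300.9,z],[547,312,z],[547,290,z]]).round(1).tolist())
print(onz(c,[[246,207],[300,207],[246,250]],14))
i=c["img"][190:360,200:350,::-1].astype(float); i=np.clip((i-5)*4,0,255).astype(np.uint8)
cv2.imwrite("pics/w8z.png",cv2.resize(i,None,fx=3.5,fy=3.5,interpolation=cv2.INTER_CUBIC))
c=load("side8")
i=c["img"][120:220,150:260,::-1]
cv2.imwrite("pics/s8z.png",cv2.resize(i,None,fx=5,fy=5,interpolation=cv2.INTER_CUBIC))
```

```text
cam [549.08742892 365.37379474 180.30751165] f 333.8377805206778
3 [[275.3, 235.6], [248.7, 236.1], [301.9, 235.1], [274.9, 216.7], [275.7, 253.6]]
14 [[275.2, 242.7], [247.0, 243.2], [303.4, 242.2], [274.8, 222.8], [275.6, 261.6]]
22 [[275.1, 248.4], [245.6, 248.9], [304.6, 247.9], [274.7, 227.7], [275.5, 268.1]]
[[532.33070092 320.82897418  14.        ]
 [560.18742019 320.3083225   14.        ]
 [531.31056329 297.03627468  14.        ]]
```

View pics/w8z.png

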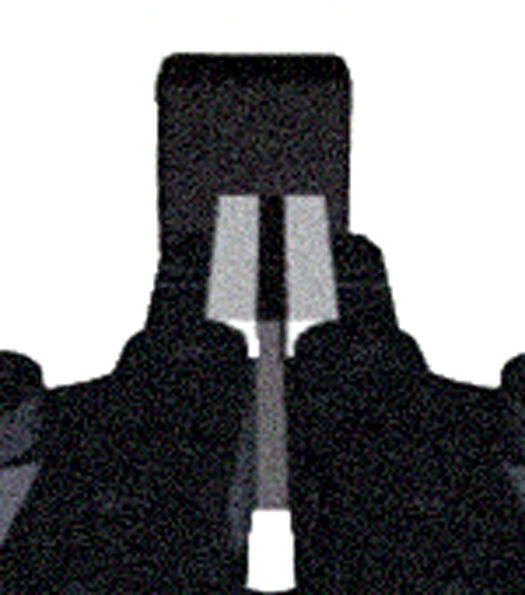

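View pics/s8z.png

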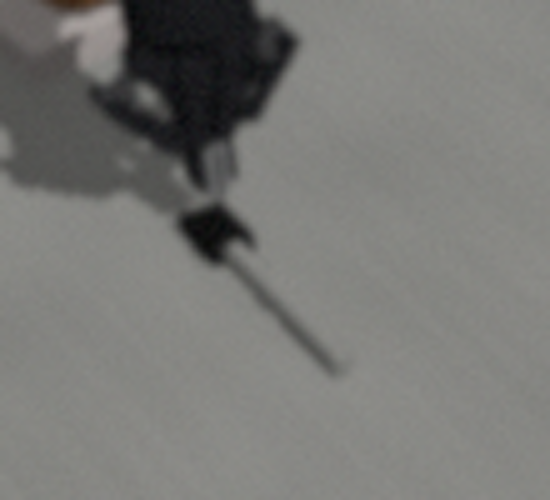

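Run:
```python
from h import *
c=load("scene8")
i=c["img"][80:180,320:430,::-1].astype(float);i=np.clip(i*2,0,255).astype(np.uint8)
cv2.imwrite("pics/c8z.png",cv2.resize(i,None,fx=6,fy=6,interpolation=cv2.INTER_CUBIC))
print((proj(c,[[547,300.9,3],[547,300.9,22],[547,300.9,14],[546,320.5,14],[561,278,14],[531,278,14],[531,320,14],[561,320,14]])-[320,80])*6)
c=load("side8")
i=c["img"][120:200,170:250,::-1].astype(float);i=np.clip(i*2,0,255).astype(np.uint8)
cv2.imwrite("pics/s8z2.png",cv2.resize(i,None,fx=7,fy=7,interpolation=cv2.INTER_CUBIC))
print((proj(c,[[547,300.9,3],[547,300.9,22],[547,300.9,14],[546,320.5,14],[561,278,14],[531,278,14],[531,320,14],[561,320,14]])-[170,120])*7)
```

```text
[[312.64553712 380.84346904]
 [319.85691336 353.68112926]
 [316.7969446  365.20679488]
 [348.42097841 343.87708483]
 [298.46783971 408.99574497]
 [254.2770203  365.753573  ]
 [325.45075619 323.2935689 ]
 [369.93404125 365.68541699]]
[[162.56219787 322.06947029]
 [157.72621508 287.75616293]
 [159.77320709 302.28042184]
 [134.21154117 279.94475739]
 [216.04667187 317.13088957]
 [155.05845968 344.50535689]
 [104.42273359 293.8393823 ]
 [164.91903411 267.34687183]]
```

View pics/c8z.png

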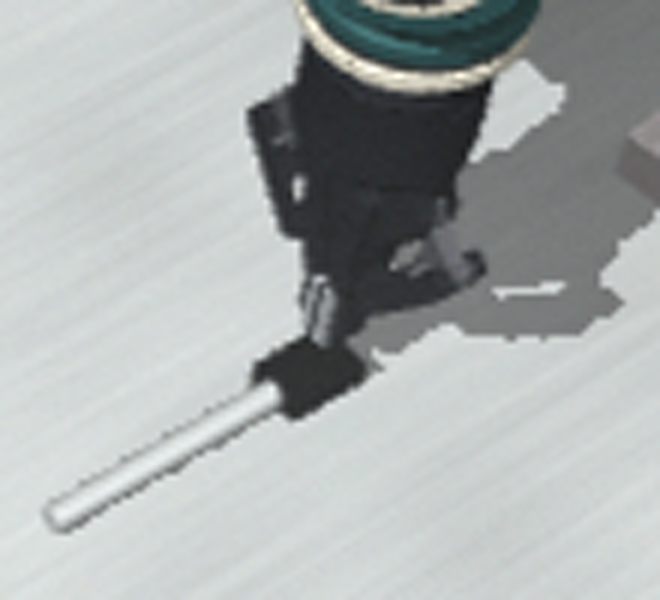

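View pics/s8z2.png

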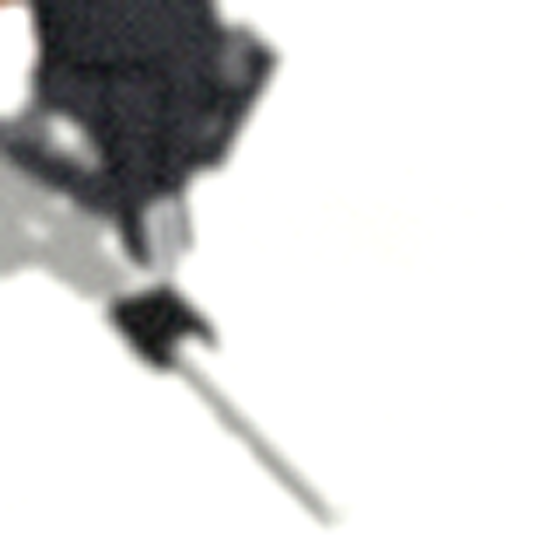

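Run:
```python
from h import *
a=load("scene8");b=load("side8");w=load("wrist8")
def tri(obs):
    f=lambda X:np.concatenate([proj(c,X)[0]-u for c,u in obs])
    r=least_squares(f,[547,300,15]);return r.x.round(1),f(r.x).round(2)
from scipy.optimize import least_squares
print(tri([(a,np.array([320,346])/6+[320,80]),(b,np.array([165,275])/7+[170,120])]))
# check cameras with nose & grip corner
print("nose",tri([(a,np.array([62,522])/6+[320,80]),(b,np.array([330,520])/7+[170,120])]))
for y in [290,295,300,305,312]:
    f=lambda z:proj(w,[547,y,z[0]])[0][1]-246
    print(y,least_squares(f,[20]).x)
```

```text
(array([548.9, 297. ,  31.2]), array([-0.08,  0.17, -0.14, -0.16]))
nose (array([540.2, 162.1,  -4. ]), array([-0.31,  0.63, -0.55, -0.54]))
290 [-8.61905392]
295 [3.90706753]
300 [16.43318898]
305 [28.95931044]
312 [46.49588046]
```

>>> servo_tool(moves=[[0,0,0,0,0,0,0.7],[0,0,0,0,0,0,0.7],[0,0,0,0,0,0,0.7],[0,0,0,0,0,0,0.7],[0,0,0,0,0,0,0.7],[0,0,0,0,0,0,0.7],[0,0,0,0,0,0.05,0.7],[0,0,0,0,0,0.08,0.7],[0,0,0,0,0,0.1,0.7],[0,0,0,0,0,0.11,0.7],[0,0,0,0,0,0.115,0.7]])

```text
t: 9.47
tool_pos: [546.8, 300.7, -20.8]
tool_rot: [-180.0, 0.0, 88.9]
contact_force: [-0.0, -1.5, 0.5]
opening: 59.6
```

Run:
```python
from h import *
st();snap(["wrist","side"],"9")
c=load("side9")
i=c["img"][120:200,170:250,::-1].astype(float);i=np.clip(i*2,0,255).astype(np.uint8)
cv2.imwrite("pics/s9z.png",cv2.resize(i,None,fx=7,fy=7,interpolation=cv2.INTER_CUBIC))
c=load("wrist9")
i=c["img"][150:420,130:420,::-1].astype(float); i=np.clip((i-5)*4,0,255).astype(np.uint8)
cv2.imwrite("pics/w9z.png",cv2.resize(i,None,fx=2.2,fy=2.2,interpolation=cv2.INTER_CUBIC))
```

```text
t 9.47 q [ 26.5   8.6 101.4  -0.   70.1  27.5] pos [546.81 300.73 -20.81] rot [-1.7995e+02  3.0000e-02  8.8940e+01] F [-0.03 -1.48  0.53] M [ 0.056 -0.007 -0.048] op 59.6
```

View pics/w9z.png

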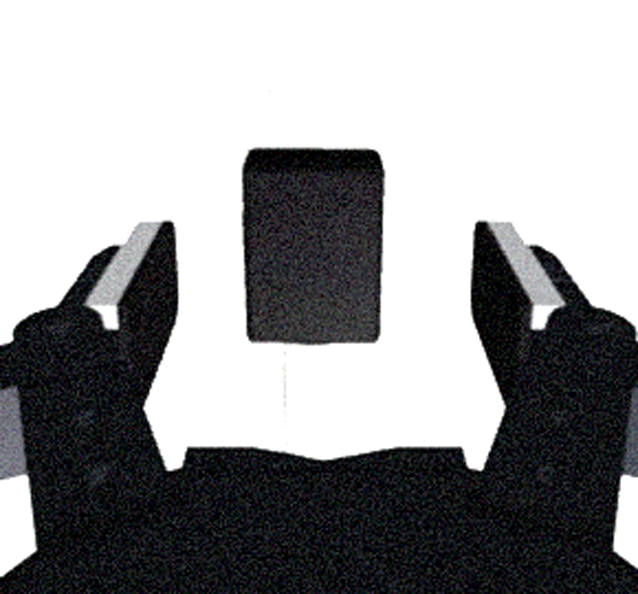

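View pics/s9z.png

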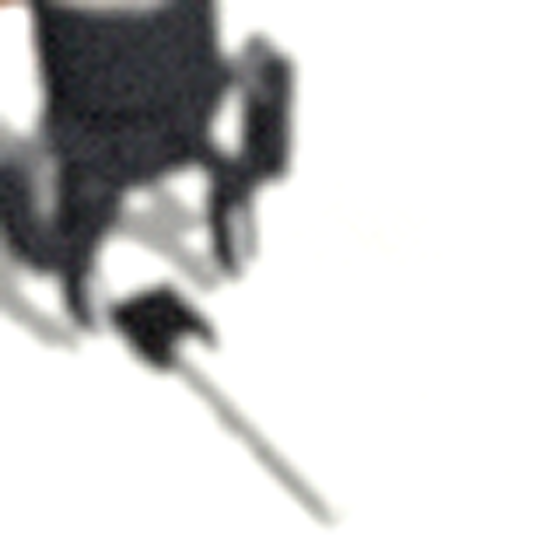

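>>> servo_tool(moves=[[0,0,0,0,0,0.02,0.6],[0,0,0,0,0,0.035,0.6],[0,0,0,0,0,0.045,0.5],[0,0,0,0,0,0.05,0.5],[0,0,0,0,0,0.05,0.5]])

```text
t: 9.98
tool_pos: [546.9, 300.8, -30.4]
tool_rot: [-180.0, 0.0, 88.9]
contact_force: [-1.2, 0.1, 0.1]
opening: 42.7
```

```bash
cat > z.py <<'E'
import sys
from h import *
n=sys.argv[1]
st();snap(["wrist","side","scene"],n)
def zz(c,r0,r1,c0,c1,f,b,o,g):
    i=load(c)["img"][r0:r1,c0:c1,::-1].astype(float);i=np.clip((i-b)*g,0,255).astype(np.uint8)
    return cv2.resize(i,(400,400),interpolation=cv2.INTER_CUBIC)
a=zz("side"+n,120,200,170,250,0,0,0,2.);b=zz("scene"+n,90,180,325,415,0,0,0,2.)
cv2.imwrite(f"pics/ext{n}.png",np.hstack([a,b]))
E
python3 z.py 10
```

```text
t 9.98 q [ 26.5   9.2 101.7  -0.   69.1  27.5] pos [546.94 300.82 -30.38] rot [-1.7998e+02  1.0000e-02  8.8940e+01] F [-1.25  0.12  0.07] M [-0.023 -0.006 -0.033] op 42.7
```

View pics/ext10.png

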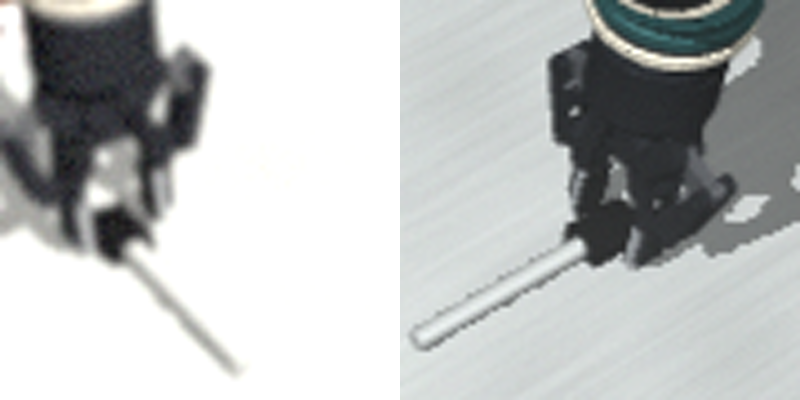

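View pics/wrist10.png

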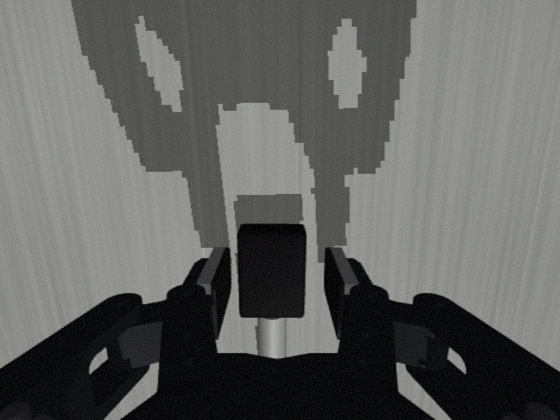

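>>> servo_tool(moves=[[0,0,0,0,0,0.01,0.5],[0,0,0,0,0,0.02,0.5],[0,0,0,0,0,0.02,0.42],[0,0,0,0,0,0.02,0.42]])

```text
t: 10.47
tool_pos: [547.0, 300.9, -34.2]
tool_rot: [-180.0, 0.0, 88.9]
contact_force: [-0.2, -0.4, 0.0]
opening: 36.3
```

Run:
```python
from h import *
st()
```

```text
t 10.47 q [ 26.5   9.4 101.8  -0.   68.8  27.5] pos [546.97 300.86 -34.22] rot [-1.7998e+02  1.0000e-02  8.8940e+01] F [-0.2  -0.44  0.05] M [ 0.002 -0.001 -0.003] op 36.3
```

Still free of contact; close now.

>>> servo_tool(moves=[[0,0,0,0,0,0,0.2],[0,0,0,0,0,0,0],[0,0,0,0,0,0,0],[0,0,0,0,0,0,0],[0,0,0,0,0,0,0]])

```text
t: 10.88
tool_pos: [547.2, 301.0, -33.8]
tool_rot: [180.0, -0.0, 88.9]
contact_force: [-0.6, 0.1, 3.8]
opening: 28.8
```

```bash
python3 z.py 11
```

```text
t 10.88 q [ 26.5   9.4 101.8   0.   68.8  27.5] pos [547.24 301.   -33.76] rot [ 1.7998e+02 -1.0000e-02  8.8940e+01] F [-0.58  0.13  3.79] M [ 0.037  0.074 -0.011] op 28.8
```

View pics/ext11.png

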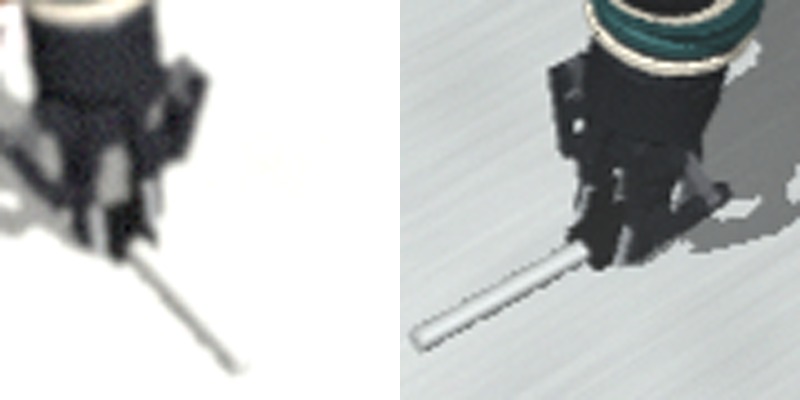

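View pics/wrist11.png

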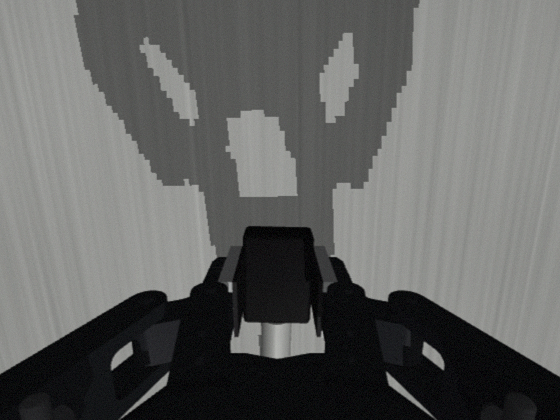

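Run:
```python
from h import *
a=load("scene0")["img"][175:260,190:280,::-1].astype(float);b=load("side0")["img"][210:295,230:320,::-1].astype(float)
f=lambda i:cv2.resize(np.clip(i*1.6,0,255).astype(np.uint8),None,fx=8,fy=7,interpolation=cv2.INTER_CUBIC)
f=lambda i:cv2.resize(np.clip(i*1.6,0,255).astype(np.uint8),None,fx=7,fy=7,interpolation=cv2.INTER_CUBIC)
cv2.imwrite("pics/st_scene.png",f(a));cv2.imwrite("pics/st_side.png",f(b))
```

```text
(no output)
```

View pics/st_scene.png

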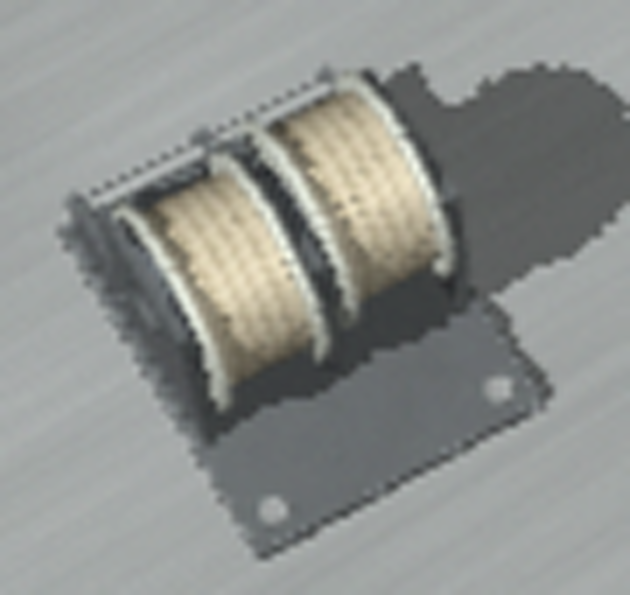

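View pics/st_side.png

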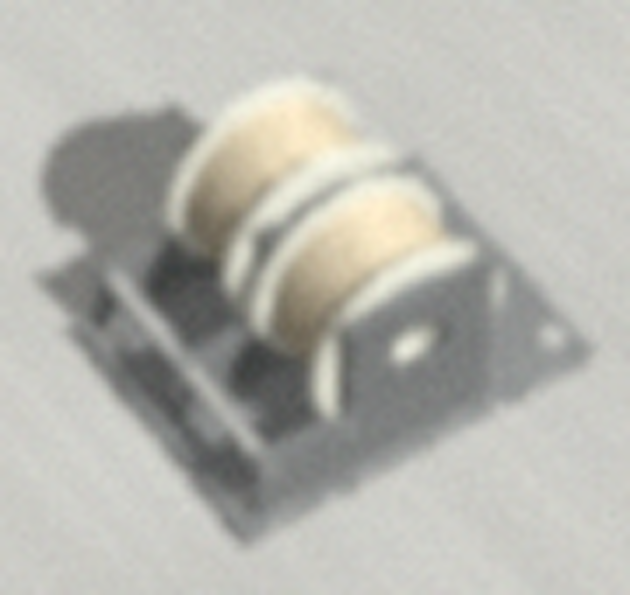

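Run:
```python
from h import *
from scipy.optimize import least_squares
a=load("scene0");b=load("side0")
A=lambda p:np.array(p)/7+[190,175]-.43; B=lambda p:np.array(p)/7+[230,210]-.43
Sa=np.array([[75,-56,3],[75,56,3.],[-75,-56,6],]);Ua=np.array([A([262,552]),A([551,390]),A([66,235])])
Sb=np.array([[-75,-56,0],[75,-56,0],[-30,-52,80],[30,-52,80],[0,-52,54.]]);Ub=np.array([B([245,545]),B([592,355]),B([345,318]),B([490,262]),B([410,345])])
def w(P,p): return Ro.from_euler('z',p[2],degrees=True).apply(P)+[p[0],p[1],p[3]]
fa=lambda p:(proj(a,w(Sa,p))-Ua).ravel();fb=lambda p:(proj(b,w(Sb,p))-Ub).ravel()
for nm,f in [("scene",lambda p:np.r_[fa(p),p[3]]),("side",lambda p:np.r_[fb(p),p[3]]),("both",lambda p:np.r_[fa(p),fb(p)])]:
    r=least_squares(f,[531,-135,-3,0]);print(nm,r.x.round(2),r.fun.round(1))
# axle
print("axle nose bottom scene",onz(a,[[331-1,167.0]],7),"side",onz(b,[[217.3,194]],7))
```

```text
scene [ 5.2710e+02 -1.3215e+02 -2.5900e+00 -6.0000e-02] [ 0.9  0.3 -0.   0.6 -0.9 -1.  -0.1]
side [ 5.2877e+02 -1.3344e+02 -4.0600e+00 -3.0000e-02] [-1.  -0.2 -0.2  0.1 -0.1  1.7  0.3 -1.1  1.  -0.5 -0. ]
both [ 5.2765e+02 -1.3271e+02 -2.8700e+00 -3.1000e-01] [ 0.6  0.6 -0.1  1.1 -0.9 -0.8 -0.8  0.1 -0.8 -0.4 -0.1  1.8 -0.1 -1.3
  0.8 -0.6]
axle nose bottom scene [[544.33307696 157.58062003   7.        ]] side [[535.50517176 149.61924263   7.        ]]
```

```bash
cat >> h.py <<'E'
SX,SY,SYAW=531.0,-134.5,-3.3
def tcp_for(nose_y, dx, dz):
    """TCP pose with nose at stand coords (dx, nose_y, 54+dz)"""
    p=Ro.from_euler('z',SYAW,degrees=True).apply([dx,nose_y+147.5,0])+[SX,SY,0]
    p[2]=-34+47+dz
    return p,Rdown(90+SYAW)
def stand_of(s):
    """nose in stand coords from measured state"""
    R=Ro.from_euler('xyz',s["tool_rot"],degrees=True)
    n=s["tool_pos"]+R.apply([-147.5,0,0])
    v=Ro.from_euler('z',-SYAW,degrees=True).apply(n-[SX,SY,0]); v[2]+=34-7
    v[2]-=0 
    return v  # dx, y, nose z-? (add 14 => )
E
python3 - <<'E'
from h import *
p,R=tcp_for(52+25,-2.3,1.5);print(p)
c0=[547.1,301,-34];R0=Rdown(88.93)
plan(c0,R0,[547.1,301,16],R0)
plan([547.1,301,16],R0,p,R)
E
```

```text
[541.62693787  89.76013509  14.5       ]
turn [0. 0. 0.] shift [ 0.    0.   -0.25]
turn [ 0.    -0.     0.078] shift [-1.0565 -0.0076  0.0075]
```

>>> servo_tool(moves=[[0,0,0,0,0,-0.01,0],[0,0,0,0,0,-0.04,0],[0,0,0,0,0,-0.1,0],[0,0,0,0,0,-0.18,0],[0,0,0,0,0,-0.24,0],[0,0,0,0,0,-0.25,0],[0,0,0,0,0,-0.25,0]])

```text
t: 11.62
tool_pos: [547.6, 301.2, 17.3]
tool_rot: [179.9, -0.1, 88.9]
contact_force: [0.2, -0.1, -1.9]
opening: 28.5
```

```bash
python3 z.py 12
```

```text
t 11.62 q [26.5  6.4 99.9  0.  73.6 27.5] pos [547.62 301.16  17.31] rot [ 1.799e+02 -5.000e-02  8.894e+01] F [ 0.19 -0.06 -1.94] M [0.039 0.059 0.031] op 28.5
```

View pics/ext12.png

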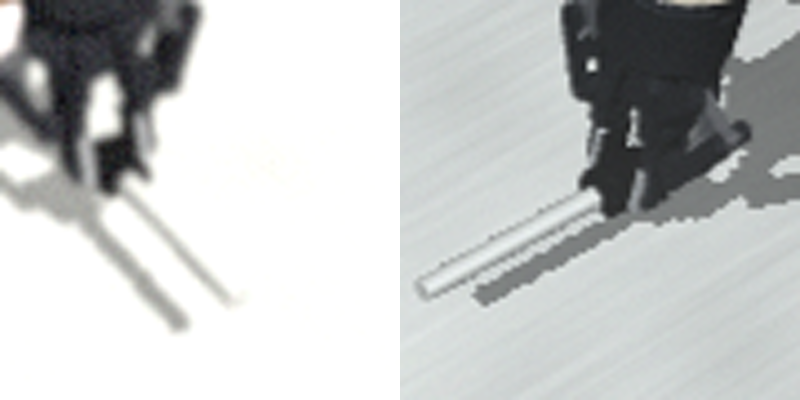

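View pics/wrist12.png

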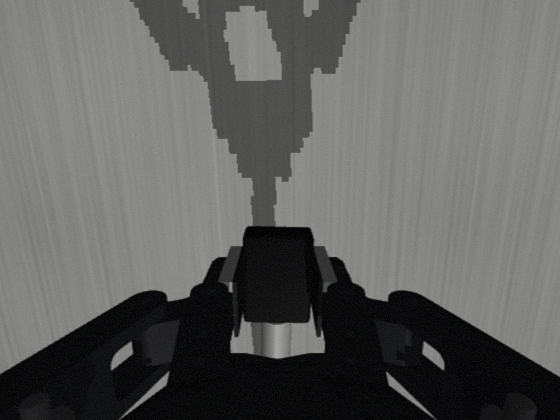

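>>> servo_tool(moves=[[0,0,0.02,-0.2,0,0,0],[0,0,0.04,-0.4,0,0,0],[0,0,0.078,-0.6,0,0,0],[0,0,0.078,-0.8,-0.007,0.007,0],[0,0,0.078,-0.92,-0.0076,0.0075,0],[0,0,0.078,-1.0,-0.0076,0.0075,0],[0,0,0.078,-1.0,-0.0076,0.0075,0],[0,0,0.078,-1.0,-0.0076,0.0075,0],[0,0,0.078,-1.0,-0.0076,0.0075,0]])

```text
t: 12.52
tool_pos: [541.7, 101.4, 14.0]
tool_rot: [-180.0, -0.0, 86.7]
contact_force: [1.2, -0.5, -1.6]
opening: 28.5
```

Run:
```python
from h import *
s=st();print(stand_of(s)+[0,0,14])
snap(["scene","side","wrist"],"13")
a=load("scene13")["img"][140:240,210:310,::-1].astype(float);b=load("side13")["img"][180:280,190:290,::-1].astype(float)
f=lambda i:cv2.resize(np.clip(i*1.6,0,255).astype(np.uint8),(600,600),interpolation=cv2.INTER_CUBIC)
cv2.imwrite("pics/n13a.png",f(a));cv2.imwrite("pics/n13b.png",f(b))
```

```text
t 12.52 q [  7.9  -2.4 109.3   0.   73.1  11.2] pos [541.68 101.36  14.04] rot [-179.96   -0.     86.7 ] F [ 1.17 -0.48 -1.64] M [ 0.106  0.008 -0.005] op 28.5
[-2.91744476 88.58388798 55.03362865]
```

View pics/n13a.png

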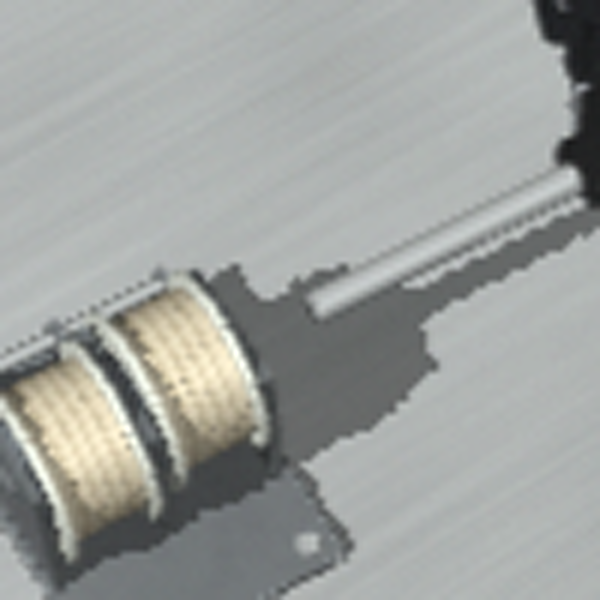

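View pics/n13b.png

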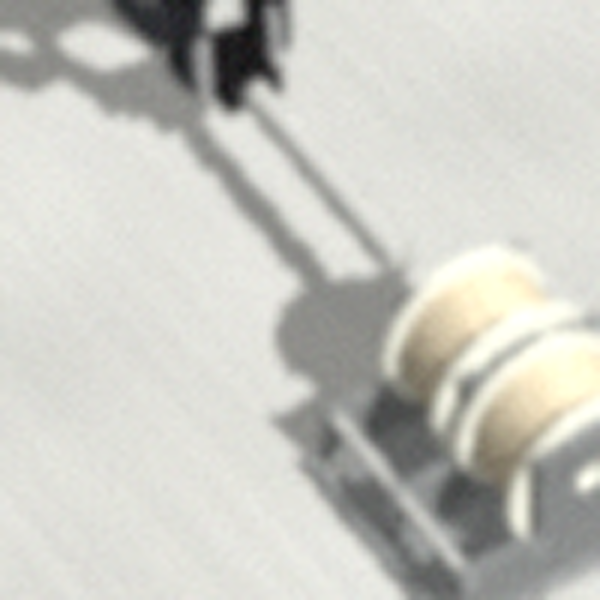

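View pics/wrist13.png

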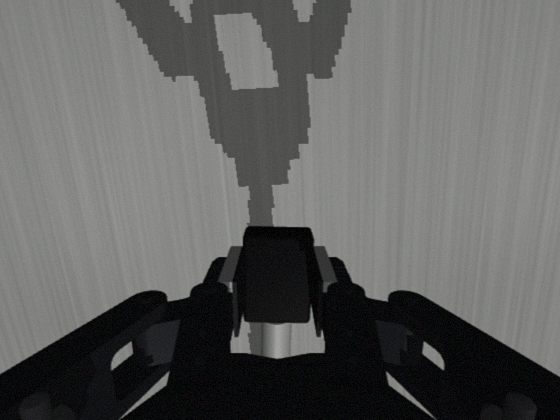

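```bash
python3 - <<'E'
from h import *
for n,(r0,c0) in {"scene":(140,210),"side":(180,190)}.items():
    c=load(n+"13"); i=cv2.imread("pics/n13a.png" if n=="scene" else "pics/n13b.png")
    W=lambda P:Ro.from_euler('z',SYAW,degrees=True).apply(np.atleast_2d(P))+[SX,SY,0]
    def dr(P,col):
        u=((proj(c,W(P))-[c0,r0]+.5)*6).astype(np.int32);cv2.polylines(i,[u],False,col,1,cv2.LINE_AA)
    a=np.linspace(0,6.3,40)
    for y in (88.5,150,212): dr(np.c_[-2.5+7*np.cos(a),0*a+y,55+7*np.sin(a)],(0,0,255))
    dr([[-2.5,88.5,55],[-2.5,212,55]],(0,0,255))
    for x,z,y in ((-2.3,1.5,45),(-2.3,1.5,5),(.1,-3.7,-5),(.1,-3.7,-45)): dr(np.c_[x+39*np.cos(a),0*a+y,54+z+39*np.sin(a)],(0,160,0))
    dr([[-75,56,6],[75,56,6],[75,-56,6],[-75,-56,6],[-75,56,6]],(255,0,0))
    cv2.imwrite(f"pics/o13{n}.png",i)
E
python3 -c "
import cv2,numpy as np
a=cv2.imread('pics/o13scene.png');b=cv2.imread('pics/o13side.png');cv2.imwrite('pics/o13.png',cv2.resize(np.hstack([a,b]),(800,400)))"
```

```text
(no output)
```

View pics/o13scene.png

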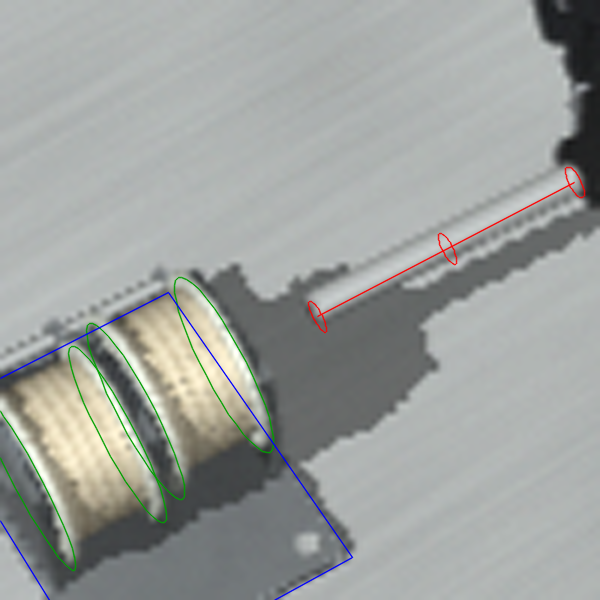

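View pics/o13side.png

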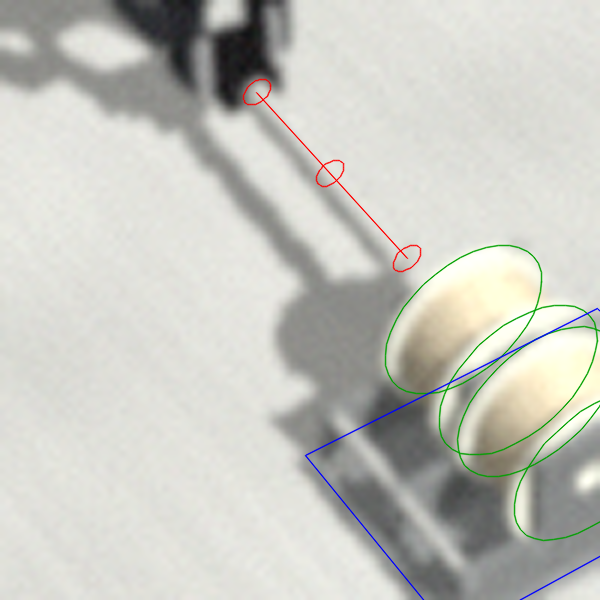

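Run:
```python
from h import *
c=load("side13"); g=c["img"].mean(2)
i=c["img"][180:280,190:290,::-1].astype(float)
cv2.imwrite("pics/n13c.png",cv2.resize(np.clip((i-60)*1.5,0,255).astype(np.uint8),(600,600),interpolation=cv2.INTER_CUBIC))
for r in (200,208,216): print(r,g[r,225:262].astype(int), proj(c,Ro.from_euler('z',SYAW,degrees=True).apply([-2.5,0,0])*0+[0,0,0])[0][:0])
c=load("scene13"); g=c["img"].mean(2)
for cc in (268,280,295): print(cc,g[165:197,cc].astype(int))
W=lambda P:Ro.from_euler('z',SYAW,degrees=True).apply(np.atleast_2d(P))+[SX,SY,0]
ys=np.arange(90,210,15)
print(proj(load("side13"),W(np.c_[0*ys-2.5,ys,0*ys+55])).round(1).tolist());print(proj(c,W(np.c_[0*ys-2.5,ys,0*ys+55])).round(1).tolist())
```

```text
200 [136 141 137 136 138 139 137 124 106  99 107 123 134 141 144 143 139 140
 141 139 138 141 140 137 140 137 140 140 140 139 136 137 136 136 135 137
 136] []
208 [109  96  88  87  97 114 133 141 142 141 142 143 141 132 118  99  99 111
 124 135 141 141 140 139 139 140 140 141 140 139 139 141 138 140 140 142
 139] []
216 [141 142 142 141 136 128 110  96  90  86  92 104 122 135 140 142 142 143
 142 139 130 113 101 101 114 127 138 141 141 140 139 141 139 142 139 142
 140] []
268 [110 111 110 110 110 111 113 113 114 113 112 112 113 114 114 113 113 114
 114 104  91 111 121 126 110  87  58  65  65  65  64  64]
280 [113 112 112 112 111 111 112 112 114 113 113 114 115 113  94 110 120 127
 109  87  79 114 111  65  62  63  64  63  68 102  65  64]
295 [113 112 111 113 112 111  98 103 116 124 120  98  88 105 110  64  65  65
  64  67 104 113 112 113 114 114 114 112 112 112 114 113]
[[257.0, 222.2], [253.8, 218.7], [250.7, 215.2], [247.6, 211.8], [244.5, 208.4], [241.5, 205.0], [238.6, 201.7], [235.6, 198.5]]
[[263.0, 192.0], [268.3, 189.2], [273.6, 186.5], [278.9, 183.7], [284.1, 181.0], [289.3, 178.3], [294.4, 175.6], [299.6, 172.9]]
```

View pics/n13c.png

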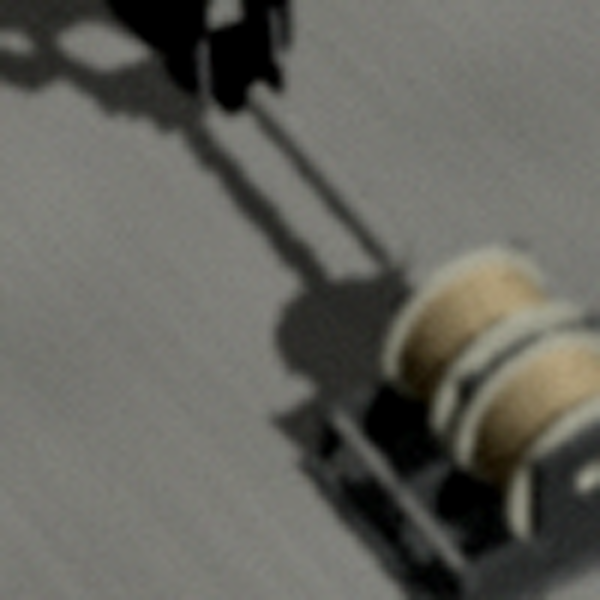

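>>> servo_tool(moves=[[0,0,0,-0.05,0,0,0],[0,0,0,-0.1,0,0,0],[0,0,0,-0.14,0,0,0],[0,0,0,-0.15,0,0,0],[0,0,0,-0.16,0,0,0],[0,0,0,-0.165,0,0,0],[0,0,0,-0.17,0,0,0],[0,0,0,-0.175,0,0,0],[0,0,0,-0.18,0,0,0],[0,0,0,-0.18,0,0,0]])

```text
t: 13.5
tool_pos: [539.8, 65.0, 14.5]
tool_rot: [-180.0, 0.0, 86.7]
contact_force: [0.2, -0.3, -2.0]
opening: 28.4
```

```bash
cat > s.py <<'E'
from h import *
s=st();v=stand_of(s)+[0,0,14]
Fs=Ro.from_euler('z',-SYAW,degrees=True).apply(s["contact_force"]);print("nose stand",v.round(2),"F stand",Fs.round(2))
E
python3 s.py
```

```text
t 13.50 q [  4.2  -3.4 110.2  -0.   73.2   7.5] pos [539.79  65.    14.48] rot [-180.      0.     86.71] F [ 0.18 -0.35 -2.04] M [ 0.125 -0.008 -0.004] op 28.4
nose stand [-2.68 52.18 55.48] F stand [ 0.2  -0.34 -2.04]
```

>>> servo_tool(moves=[[0,0,0,-0.004,0,0,0],[0,0,0,-0.008,0,0,0],[0,0,0,-0.012,0,0,0],[0,0,0,-0.016,0,0,0],[0,0,0,-0.02,0,0,0],[0,0,0,-0.02,0,0,0]])

```text
t: 14.0
tool_pos: [539.6, 60.9, 14.5]
tool_rot: [180.0, 0.0, 86.7]
contact_force: [0.3, -1.1, -0.7]
opening: 28.5
```

>>> servo_tool(moves=[[0,0,0,-0.004,0,0,0],[0,0,0,-0.008,0,0,0],[0,0,0,-0.01,0,0,0],[0,0,0,-0.01,0,0,0]])

```text
t: 14.33
tool_pos: [539.4, 58.9, 14.5]
tool_rot: [-180.0, 0.0, 86.7]
contact_force: [-0.0, 0.4, -1.7]
opening: 28.6
```

>>> servo_tool(moves=[[0,0,0,-0.004,0,0,0],[0,0,0,-0.008,0,0,0],[0,0,0,-0.01,0,0,0],[0,0,0,-0.01,0,0,0]])

```text
t: 14.67
tool_pos: [539.4, 56.9, 14.5]
tool_rot: [180.0, 0.0, 86.7]
contact_force: [0.2, -0.5, -1.6]
opening: 28.4
```

```bash
python3 s.py
python3 - <<'E'
from h import *
snap(["side","scene"],"14")
a=load("scene14")["img"][165:225,190:290,::-1].astype(float);b=load("side14")["img"][190:290,210:310,::-1].astype(float)
cv2.imwrite("pics/n14.png",np.hstack([cv2.resize(np.clip(x*1.6,0,255).astype(np.uint8),(400,h_),interpolation=cv2.INTER_CUBIC) if h_==400 else cv2.copyMakeBorder(cv2.resize(np.clip(x*1.6,0,255).astype(np.uint8),(400,240),interpolation=cv2.INTER_CUBIC),0,160,0,0,cv2.BORDER_CONSTANT) for x,h_ in((a,240),(b,400))]))
E
```

```text
t 14.67 q [  3.3  -3.6 110.4  -0.   73.2   6.6] pos [539.36  56.9   14.51] rot [1.80e+02 1.00e-02 8.67e+01] F [ 0.2  -0.54 -1.6 ] M [-0.005 -0.111  0.121] op 28.4
nose stand [-2.66 44.06 55.52] F stand [ 0.23 -0.53 -1.6 ]
```

View pics/n14.png

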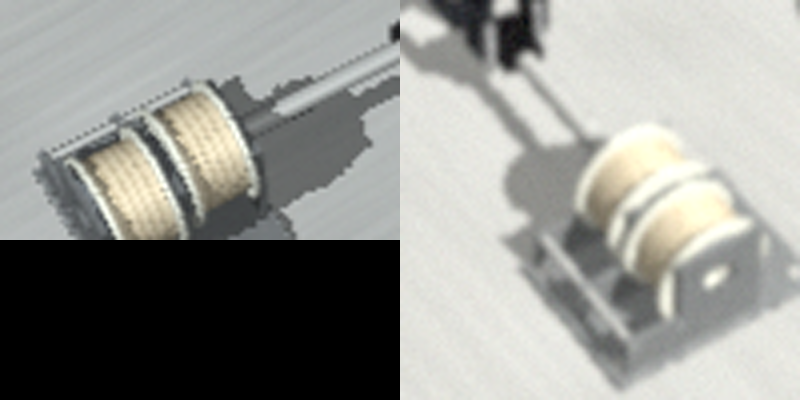

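>>> servo_tool(moves=[[0,0,0,-0.004,0,0,0],[0,0,0,-0.008,0,0,0],[0,0,0,-0.01,0,0,0],[0,0,0,-0.01,0,0,0]])

```text
t: 15.1
tool_pos: [539.2, 54.9, 14.5]
tool_rot: [180.0, 0.0, 86.7]
contact_force: [0.8, -0.4, -2.0]
opening: 28.5
```

>>> servo_tool(moves=[[0,0,0,-0.004,0,0,0],[0,0,0,-0.008,0,0,0],[0,0,0,-0.01,0,0,0],[0,0,0,-0.01,0,0,0]])

```text
t: 15.43
tool_pos: [539.1, 52.9, 14.5]
tool_rot: [-180.0, 0.0, 86.7]
contact_force: [0.8, -0.3, -1.4]
opening: 28.3
```

>>> servo_tool(moves=[[0,0,0,-0.004,0,0,0],[0,0,0,-0.008,0,0,0],[0,0,0,-0.01,0,0,0],[0,0,0,-0.01,0,0,0]])

```text
t: 15.77
tool_pos: [539.0, 50.9, 14.5]
tool_rot: [180.0, 0.0, 86.7]
contact_force: [1.3, 0.0, -2.2]
opening: 28.4
```

```bash
python3 s.py
```

```text
t 15.77 q [  2.7  -3.7 110.5  -0.   73.2   6. ] pos [538.99  50.92  14.47] rot [180.    0.   86.7] F [ 1.29  0.05 -2.21] M [-0.034 -0.136  0.124] op 28.4
nose stand [-2.7  38.07 55.48] F stand [ 1.28  0.12 -2.21]
```

>>> servo_tool(moves=[[0,0,0,0,0.002,-0.002,0],[0,0,0,0,0.004,-0.004,0],[0,0,0,0,0.004,-0.004,0],[0,0,0,0,0.004,-0.004,0]])

```text
t: 16.1
tool_pos: [539.8, 51.0, 15.3]
tool_rot: [-180.0, 0.0, 86.7]
contact_force: [0.1, 1.0, -0.5]
opening: 28.6
```

```bash
python3 s.py; python3 s.py
```

```text
t 16.10 q [  2.7  -3.6 110.3  -0.   73.3   6. ] pos [539.77  51.    15.29] rot [-180.     0.    86.7] F [ 0.05  0.98 -0.46] M [ 0.061 -0.017  0.055] op 28.6
nose stand [-1.91 38.2  56.29] F stand [-0.    0.99 -0.46]
t 16.10 q [  2.7  -3.6 110.3  -0.   73.3   6. ] pos [539.77  51.    15.29] rot [-180.     0.    86.7] F [ 0.05  0.98 -0.46] M [ 0.061 -0.017  0.055] op 28.6
nose stand [-1.91 38.2  56.29] F stand [-0.    0.99 -0.46]
```

>>> servo_tool(moves=[[0,0,0,0,0.002,-0.002,0],[0,0,0,-0.01,0.002,-0.002,0],[0,0,0,-0.02,0.002,-0.002,0],[0,0,0,-0.03,0.002,-0.002,0],[0,0,0,-0.04,0.002,-0.002,0],[0,0,0,-0.05,0.002,-0.002,0],[0,0,0,-0.05,0.002,-0.002,0]])

```text
t: 16.68
tool_pos: [539.6, 40.6, 15.7]
tool_rot: [-180.0, 0.0, 86.7]
contact_force: [-0.2, 0.6, -0.4]
opening: 28.5
```

```bash
python3 s.py
```

```text
t 16.68 q [  1.6  -3.8 110.5  -0.   73.3   4.9] pos [539.59  40.59  15.67] rot [-180.      0.     86.69] F [-0.2   0.63 -0.36] M [ 0.065 -0.02  -0.036] op 28.5
nose stand [-1.54 27.79 56.68] F stand [-0.24  0.61 -0.36]
```

>>> servo_tool(moves=[[0,0,0,-0.01,0,0,0],[0,0,0,-0.02,0,0,0],[0,0,0,-0.03,0,0,0],[0,0,0,-0.04,0,0,0],[0,0,0,-0.05,0,0,0],[0,0,0,-0.06,0,0,0],[0,0,0,-0.07,0,0,0],[0,0,0,-0.08,0,0,0],[0,0,0,-0.09,0,0,0],[0,0,0,-0.09,0,0,0]])

```text
t: 17.52
tool_pos: [538.6, 22.7, 15.7]
tool_rot: [180.0, 0.0, 86.7]
contact_force: [0.3, -0.5, -0.1]
opening: 28.5
```

```bash
python3 s.py
```

```text
t 17.52 q [ -0.3  -4.1 110.7  -0.   73.3   3. ] pos [538.58  22.68  15.71] rot [180.     0.    86.69] F [ 0.27 -0.45 -0.09] M [ 0.066 -0.025  0.051] op 28.5
nose stand [-1.51  9.86 56.72] F stand [ 0.29 -0.44 -0.09]
```

>>> servo_tool(moves=[[0,0,0,0,0.001,0.0025,0],[0,0,0,0,0.002,0.005,0],[0,0,0,0,0.003,0.0075,0],[0,0,0,0,0.004,0.01,0],[0,0,0,0,0.005,0.0125,0],[0,0,0,0,0.006,0.0125,0],[0,0,0,0,0.006,0.0125,0]])

```text
t: 18.1
tool_pos: [539.7, 23.0, 13.1]
tool_rot: [-180.0, -0.0, 86.7]
contact_force: [-0.1, -0.0, -1.6]
opening: 28.5
```

```bash
python3 s.py
```

```text
t 18.10 q [ -0.3  -3.7 110.7   0.   73.1   3. ] pos [539.74  22.99  13.11] rot [-179.99   -0.     86.71] F [-0.07 -0.03 -1.59] M [ 0.125  0.132 -0.122] op 28.5
nose stand [-0.32 10.23 54.11] F stand [-0.07 -0.03 -1.59]
```

>>> servo_tool(moves=[[0,0,0,-0.007,0,0,0],[0,0,0,-0.014,0,0,0],[0,0,0,-0.021,0,0,0],[0,0,0,-0.028,0,0,0],[0,0,0,-0.035,0,0,0],[0,0,0,-0.042,0,0,0],[0,0,0,-0.049,0,0,0],[0,0,0,-0.055,0,0,0],[0,0,0,-0.055,0,0,0]])

```text
t: 18.85
tool_pos: [539.1, 11.7, 13.2]
tool_rot: [180.0, 0.0, 86.7]
contact_force: [0.1, -0.1, -0.8]
opening: 28.3
```

```bash
python3 s.py
```

```text
t 18.85 q [ -1.5  -3.9 110.8  -0.   73.1   1.8] pos [539.14  11.69  13.18] rot [1.80e+02 1.00e-02 8.67e+01] F [ 0.07 -0.12 -0.81] M [ 0.013  0.053 -0.116] op 28.3
nose stand [-0.3  -1.08 54.2 ] F stand [ 0.07 -0.12 -0.81]
```

>>> servo_tool(moves=[[0,0,0,0,0.001,0.0025,0],[0,0,0,0,0.002,0.005,0],[0,0,0,0,0.003,0.0075,0],[0,0,0,0,0.003,0.01,0],[0,0,0,0,0.003,0.0125,0],[0,0,0,0,0.003,0.0125,0]])

```text
t: 19.35
tool_pos: [539.7, 12.0, 10.6]
tool_rot: [-180.0, -0.0, 86.7]
contact_force: [-1.2, 0.5, -1.0]
opening: 28.6
```

```bash
python3 s.py
```

```text
t 19.35 q [ -1.4  -3.6 110.8   0.   72.8   1.9] pos [539.74  11.97  10.56] rot [-180.     -0.     86.71] F [-1.15  0.52 -1.02] M [-0.     0.022 -0.057] op 28.6
nose stand [ 0.31 -0.77 51.56] F stand [-1.18  0.46 -1.02]
```

>>> servo_tool(moves=[[0,0,0,-0.004,0,0,0],[0,0,0,-0.008,0,0,0],[0,0,0,-0.012,0,0,0],[0,0,0,-0.015,0,0,0],[0,0,0,-0.015,0,0,0]])

```text
t: 19.77
tool_pos: [539.6, 8.8, 10.7]
tool_rot: [180.0, 0.0, 86.7]
contact_force: [0.2, -0.1, -1.0]
opening: 28.2
```

>>> servo_tool(moves=[[0,0,0,-0.003,0,0,0],[0,0,0,-0.006,0,0,0],[0,0,0,-0.008,0,0,0],[0,0,0,-0.008,0,0,0]])

```text
t: 20.1
tool_pos: [539.5, 7.3, 10.7]
tool_rot: [180.0, 0.0, 86.7]
contact_force: [0.1, 0.6, -0.3]
opening: 28.1
```

>>> servo_tool(moves=[[0,0,0,-0.003,0,0,0],[0,0,0,-0.006,0,0,0],[0,0,0,-0.008,0,0,0],[0,0,0,-0.008,0,0,0]])

```text
t: 20.43
tool_pos: [539.4, 5.6, 10.7]
tool_rot: [180.0, 0.0, 86.7]
contact_force: [-0.5, 0.3, -1.4]
opening: 28.2
```

```bash
python3 s.py
```

```text
t 20.43 q [ -2.1  -3.7 110.9  -0.   72.8   1.2] pos [539.38   5.63  10.67] rot [180.    0.   86.7] F [-0.52  0.28 -1.37] M [ 0.049  0.125 -0.044] op 28.2
nose stand [ 0.31 -7.12 51.68] F stand [-0.53  0.25 -1.37]
```

>>> servo_tool(moves=[[0,0,0,-0.003,0,0,0],[0,0,0,-0.006,0,0,0],[0,0,0,-0.01,0,0,0],[0,0,0,-0.01,0,0,0]])

```text
t: 20.77
tool_pos: [539.3, 3.6, 10.7]
tool_rot: [180.0, 0.0, 86.7]
contact_force: [-0.3, -0.8, -0.8]
opening: 28.3
```

>>> servo_tool(moves=[[0,0,0,-0.004,0,0,0],[0,0,0,-0.008,0,0,0],[0,0,0,-0.012,0,0,0],[0,0,0,-0.015,0,0,0],[0,0,0,-0.015,0,0,0]])

```text
t: 21.18
tool_pos: [539.1, 0.6, 10.7]
tool_rot: [-180.0, 0.0, 86.7]
contact_force: [-0.8, -0.3, -0.8]
opening: 28.4
```

```bash
python3 s.py
```

```text
t 21.18 q [ -2.6  -3.8 110.9  -0.   72.8   0.7] pos [539.08   0.62  10.66] rot [-180.     0.    86.7] F [-0.81 -0.35 -0.8 ] M [ 0.045  0.065 -0.085] op 28.4
nose stand [  0.3  -12.14  51.68] F stand [-0.79 -0.39 -0.8 ]
```

>>> servo_tool(moves=[[0,0,0,-0.01,0,0,0],[0,0,0,-0.02,0,0,0],[0,0,0,-0.03,0,0,0],[0,0,0,-0.04,0,0,0],[0,0,0,-0.05,0,0,0],[0,0,0,-0.06,0,0,0],[0,0,0,-0.07,0,0,0],[0,0,0,-0.08,0,0,0],[0,0,0,-0.09,0,0,0],[0,0,0,-0.1,0,0,0],[0,0,0,-0.1,0,0,0]])

```text
t: 22.1
tool_pos: [537.9, -19.6, 10.7]
tool_rot: [-180.0, 0.0, 86.7]
contact_force: [-1.8, -0.9, -0.7]
opening: 28.4
```

```bash
python3 s.py
python3 - <<'E'
from h import *
snap(["side","scene","wrist"],"15")
a=load("scene15")["img"][110:260,180:330,::-1].astype(float);b=load("side15")["img"][150:300,180:330,::-1].astype(float)
f=lambda i:cv2.resize(np.clip(i*1.6,0,255).astype(np.uint8),(400,400),interpolation=cv2.INTER_CUBIC)
cv2.imwrite("pics/n15.png",np.hstack([f(a),f(b)]))
E
```

```text
t 22.10 q [ -4.8  -3.9 111.   -0.   72.8  -1.5] pos [537.92 -19.6   10.67] rot [-1.80e+02  1.00e-02  8.67e+01] F [-1.82 -0.91 -0.68] M [-0.011  0.117 -0.095] op 28.4
nose stand [  0.28 -32.39  51.7 ] F stand [-1.76 -1.01 -0.68]
```

View pics/n15.png

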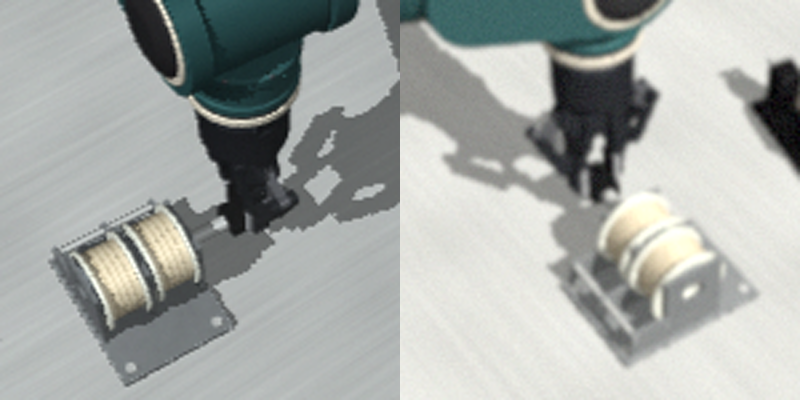

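View pics/wrist15.png

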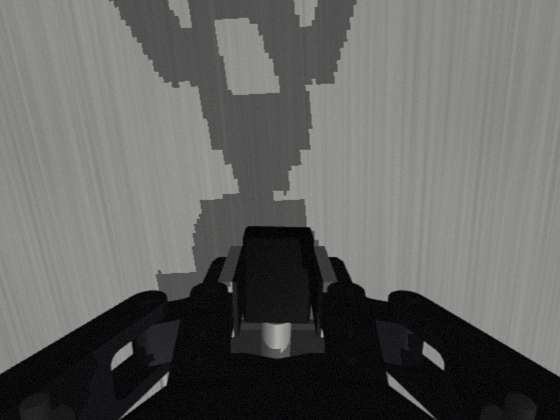

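>>> servo_tool(moves=[[0,0,0,0,-0.0015,-0.0025,0],[0,0,0,0,-0.003,-0.005,0],[0,0,0,0,-0.003,-0.0075,0],[0,0,0,0,-0.003,-0.01,0],[0,0,0,0,-0.003,-0.0115,0],[0,0,0,0,-0.003,-0.0115,0]])

```text
t: 22.75
tool_pos: [537.4, -19.1, 13.0]
tool_rot: [180.0, -0.0, 86.7]
contact_force: [0.6, -0.1, -3.3]
opening: 28.6
```

```bash
python3 s.py
```

```text
t 22.75 q [ -4.8  -4.1 111.    0.   73.1  -1.5] pos [537.38 -19.11  12.99] rot [ 1.7999e+02 -1.0000e-02  8.6710e+01] F [ 0.57 -0.08 -3.31] M [ 0.291 -0.185  0.096] op 28.6
nose stand [ -0.24 -31.94  53.98] F stand [ 0.57 -0.04 -3.31]
```

>>> servo_tool(moves=[[0,0,0,-0.008,0,0,0],[0,0,0,-0.016,0,0,0],[0,0,0,-0.024,0,0,0],[0,0,0,-0.032,0,0,0],[0,0,0,-0.04,0,0,0],[0,0,0,-0.048,0,0,0],[0,0,0,-0.056,0,0,0],[0,0,0,-0.064,0,0,0],[0,0,0,-0.072,0,0,0],[0,0,0,-0.072,0,0,0]])

```text
t: 23.58
tool_pos: [536.4, -33.9, 12.9]
tool_rot: [-180.0, 0.0, 86.7]
contact_force: [0.1, -1.4, -3.2]
opening: 28.6
```

```bash
python3 s.py
```

```text
t 23.58 q [ -6.3  -4.1 111.   -0.   73.1  -3. ] pos [536.42 -33.91  12.89] rot [-1.7999e+02  1.0000e-02  8.6690e+01] F [ 0.06 -1.43 -3.23] M [0.12  0.025 0.012] op 28.6
nose stand [ -0.39 -46.77  53.92] F stand [ 0.14 -1.42 -3.23]
```

>>> servo_tool(moves=[[0,0,0,-0.005,0,0,0],[0,0,0,-0.01,0,0,0],[0,0,0,-0.015,0,0,0],[0,0,0,-0.02,0,0,0],[0,0,0,-0.025,0,0,0],[0,0,0,-0.03,0,0,0],[0,0,0,-0.03,0,0,0]])

```text
t: 24.17
tool_pos: [536.2, -39.8, 13.0]
tool_rot: [180.0, 0.0, 86.7]
contact_force: [-0.6, 0.3, -3.4]
opening: 28.6
```

>>> servo_tool(moves=[[0,0,0,-0.005,0,0,0],[0,0,0,-0.01,0,0,0],[0,0,0,-0.015,0,0,0],[0,0,0,-0.02,0,0,0],[0,0,0,-0.025,0,0,0],[0,0,0,-0.03,0,0,0],[0,0,0,-0.035,0,0,0],[0,0,0,-0.04,0,0,0],[0,0,0,-0.045,0,0,0],[0,0,0,-0.05,0,0,0],[0,0,0,-0.05,0,0,0]])

```text
t: 25.08
tool_pos: [535.6, -49.7, 13.0]
tool_rot: [-180.0, 0.0, 86.7]
contact_force: [0.3, 0.5, -3.2]
opening: 28.1
```

```bash
python3 s.py
python3 - <<'E'
from h import *
snap(["side","scene","wrist"],"16")
a=load("scene16")["img"][130:250,180:300,::-1].astype(float);b=load("side16")["img"][170:290,200:320,::-1].astype(float)
f=lambda i:cv2.resize(np.clip(i*1.6,0,255).astype(np.uint8),(400,400),interpolation=cv2.INTER_CUBIC)
cv2.imwrite("pics/n16.png",np.hstack([f(a),f(b)]))
E
```

```text
t 25.08 q [ -8.   -4.  111.   -0.   73.1  -4.7] pos [535.59 -49.75  12.97] rot [-1.80e+02  1.00e-02  8.67e+01] F [ 0.31  0.45 -3.24] M [0.29  0.037 0.043] op 28.1
nose stand [ -0.29 -62.62  53.99] F stand [ 0.28  0.47 -3.24]
```

View pics/n16.png

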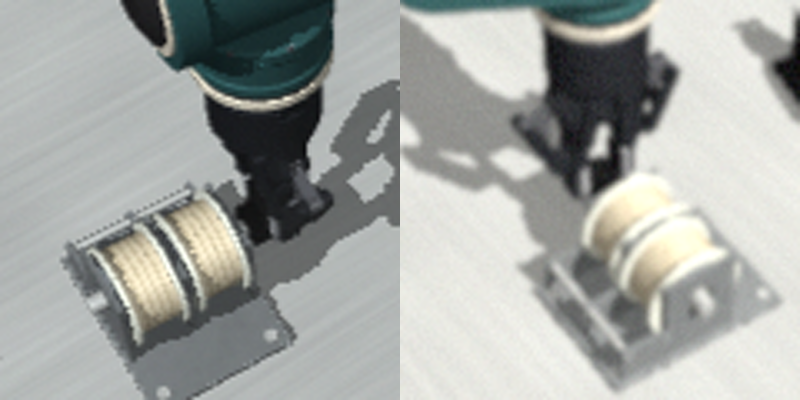

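View pics/wrist16.png

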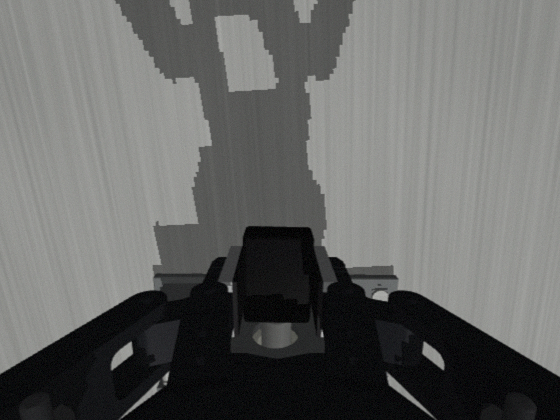

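>>> servo_tool(moves=[[0,0,0,-0.004,0,0,0],[0,0,0,-0.008,0,0,0],[0,0,0,-0.012,0,0,0],[0,0,0,-0.016,0,0,0],[0,0,0,-0.02,0,0,0],[0,0,0,-0.024,0,0,0],[0,0,0,-0.028,0,0,0],[0,0,0,-0.03,0,0,0],[0,0,0,-0.03,0,0,0]])

```text
t: 25.98
tool_pos: [535.2, -55.7, 13.0]
tool_rot: [-180.0, 0.0, 86.7]
contact_force: [-0.2, 1.2, -4.6]
opening: 28.5
```

```bash
python3 s.py
```

```text
t 25.98 q [ -8.7  -4.  110.9  -0.   73.1  -5.3] pos [535.24 -55.67  12.98] rot [-1.80e+02  1.00e-02  8.67e+01] F [-0.19  1.25 -4.56] M [0.39  0.1   0.028] op 28.5
nose stand [ -0.31 -68.56  53.99] F stand [-0.26  1.24 -4.56]
```

>>> servo_tool(moves=[[0,0,0,-0.002,0,0,0],[0,0,0,-0.004,0,0,0],[0,0,0,-0.005,0,0,0],[0,0,0,-0.005,0,0,0]])

```text
t: 26.32
tool_pos: [535.2, -56.6, 13.0]
tool_rot: [-180.0, 0.0, 86.7]
contact_force: [-0.6, 1.8, -4.4]
opening: 28.3
```

>>> servo_tool(moves=[[0,0,0,-0.002,0,0,0],[0,0,0,-0.004,0,0,0],[0,0,0,-0.005,0,0,0],[0,0,0,-0.005,0,0,0]])

```text
t: 26.65
tool_pos: [535.1, -57.6, 12.9]
tool_rot: [-180.0, 0.0, 86.7]
contact_force: [-0.4, 1.2, -4.1]
opening: 28.5
```

```bash
python3 s.py
```

```text
t 26.65 q [ -8.9  -4.  110.9  -0.   73.1  -5.6] pos [535.11 -57.56  12.93] rot [-180.     0.    86.7] F [-0.39  1.18 -4.09] M [0.504 0.139 0.022] op 28.5
nose stand [ -0.31 -70.45  53.94] F stand [-0.45  1.16 -4.09]
```

>>> servo_tool(moves=[[0,0,0,-0.002,0,0.002,0],[0,0,0,-0.004,0,0.003,0],[0,0,0,-0.005,0,0.003,0],[0,0,0,-0.005,0,0.003,0]])

```text
t: 26.98
tool_pos: [535.2, -58.6, 12.5]
tool_rot: [180.0, -0.0, 86.7]
contact_force: [-0.1, 1.9, -2.6]
opening: 28.1
```

>>> servo_tool(moves=[[0,0,0,-0.002,0,0,0],[0,0,0,-0.004,0,0,0],[0,0,0,-0.005,0,0,0],[0,0,0,-0.005,0,0,0]])

```text
t: 27.32
tool_pos: [535.2, -58.6, 12.5]
tool_rot: [180.0, -0.1, 86.7]
contact_force: [-0.2, 9.7, -1.0]
opening: 28.0
```

```bash
python3 s.py
```

```text
t 27.32 q [-9.000e+00 -4.000e+00  1.109e+02  1.000e-01  7.300e+01 -5.800e+00] pos [535.18 -58.63  12.5 ] rot [ 1.7999e+02 -1.0000e-01  8.6720e+01] F [-0.16  9.66 -1.02] M [ 1.799 -0.124  0.066] op 28.0
nose stand [ -0.14 -71.51  53.25] F stand [-0.71  9.63 -1.02]
```

Run:
```python
from h import *
snap(["side","scene","wrist"],"17")
a=load("scene17")["img"][150:230,190:270,::-1].astype(float);b=load("wrist17")["img"][220:370,200:350,::-1].astype(float)
f=lambda i,g:cv2.resize(np.clip(i*g,0,255).astype(np.uint8),(400,400),interpolation=cv2.INTER_CUBIC)
cv2.imwrite("pics/n17.png",np.hstack([f(a,1.6),f(b,4)]))
```

```text
(no output)
```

View pics/n17.png

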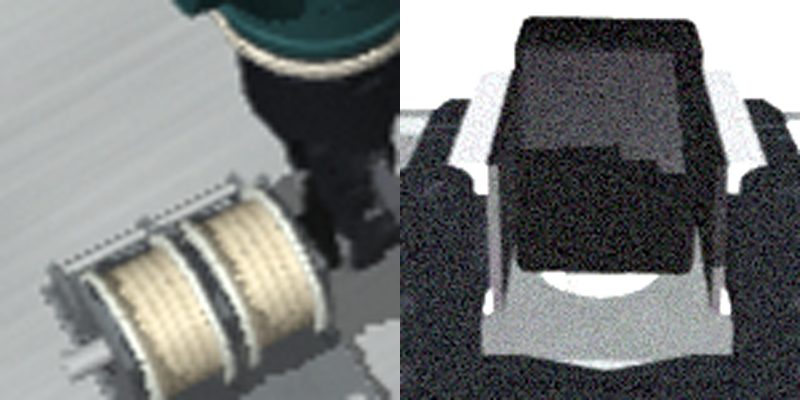

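>>> servo_tool(moves=[[0,0,0,0.002,0,0,0],[0,0,0,0.003,0,0,0.6],[0,0,0,0.003,0,0,0.9],[0,0,0,0.003,0,0,0.9],[0,0,0,0.003,0,0,0.9],[0,0,0,0.003,0,0,0.9],[0,0,0,0.003,0,0,0.9],[0,0,0,0.003,0,0,0.9]])

```text
t: 28.13
tool_pos: [535.1, -59.0, 12.4]
tool_rot: [180.0, 0.0, 86.7]
contact_force: [-0.0, 0.4, -0.1]
opening: 77.1
```

```bash
python3 s.py
python3 - <<'E'
from h import *
snap(["wrist"],"18")
E
```

```text
t 28.13 q [ -9.   -4.  110.9  -0.   73.   -5.7] pos [535.08 -58.99  12.4 ] rot [180.    0.   86.7] F [-0.01  0.38 -0.11] M [-0.017 -0.029  0.011] op 77.1
nose stand [ -0.27 -71.88  53.42] F stand [-0.03  0.38 -0.11]
```

View pics/wrist18.png

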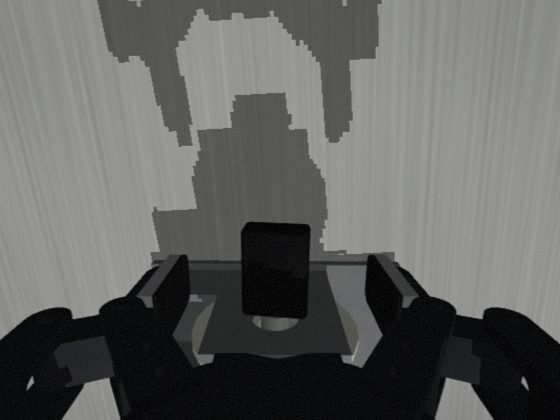

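>>> servo_tool(moves=[[0,0,0,0,0,-0.05,0.9],[0,0,0,0,0,-0.15,0.9],[0,0,0,0,0,-0.3,0.9],[0,0,0,0.15,0,-0.45,0.9],[0,0,0,0.3,0,-0.45,0.9],[0,-0.4,0,0.45,0,-0.4,0.9],[0,-0.8,0,0.55,0,-0.35,0.9],[0,-0.8,0,0.55,0,-0.35,0.9],[0,-0.8,0,0.55,0,-0.35,0.9],[0,-0.8,0,0.55,0,-0.35,0.9],[0,-0.8,0,0.55,0,-0.35,0.9],[0,-0.8,0,0.55,0,-0.35,0.9]])

```text
t: 29.18
tool_pos: [541.6, 50.6, 83.0]
tool_rot: [180.0, 22.8, 86.7]
contact_force: [-0.1, -0.4, -0.2]
opening: 77.1
```

```bash
python3 s.py
python3 - <<'E'
from h import *
snap(["wrist","scene","side"],"19")
a=load("scene19")["img"][160:260,180:280,::-1].astype(float);b=load("side19")["img"][190:290,220:320,::-1].astype(float)
f=lambda i,g:cv2.resize(np.clip(i*g,0,255).astype(np.uint8),(400,400),interpolation=cv2.INTER_CUBIC)
cv2.imwrite("pics/n19.png",np.hstack([f(a,1.6),f(b,1.4)]))
w=load("wrist19")["img"].astype(float)[:,:,::-1]
cv2.imwrite("pics/w19.png",np.clip(w*1.8,0,255).astype(np.uint8))
E
```

```text
t 29.18 q [ 15.3  -1.5 104.1 -21.6  85.4  21.9] pos [541.59  50.61  83.01] rot [179.96  22.8   86.65] F [-0.13 -0.37 -0.22] M [ 0.235  0.013 -0.026] op 77.1
nose stand [ -0.19  49.44 181.17] F stand [-0.11 -0.37 -0.22]
```

View pics/n19.png

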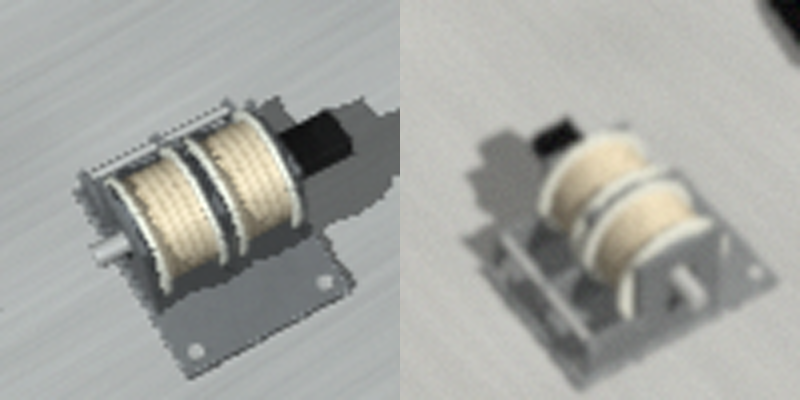

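View pics/w19.png

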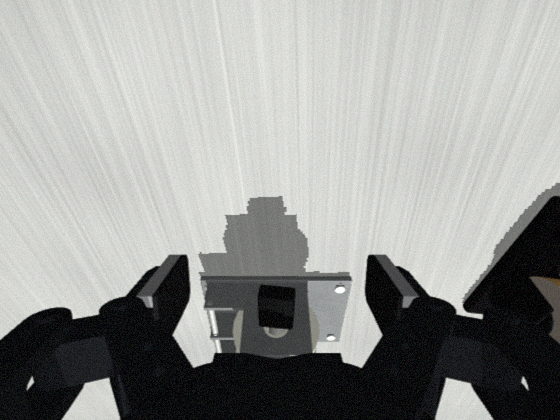

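Run:
```python
from h import *
from workcell import status
s=status.state();R=Ro.from_euler('xyz',s["tool_rot"],degrees=True)
plan(s["tool_pos"],R,[537,-70,120],Rdown(86.7))
plan([537,-70,120],Rdown(86.7),[535,-130,90],Rdown(86.7))
```

```text
turn [ 0.001  0.797 -0.004] shift [-0.6247  0.0129  0.0627]
turn [0. 0. 0.] shift [-0.3001  0.0073  0.15  ]
```

>>> servo_tool(moves=[[0,0.2,0,-0.1,0,-0.2,0.9],[0,0.5,0,-0.3,0,-0.1,0.9],[0,0.797,0,-0.5,0.01,0.03,0.9],[0,0.797,0,-0.62,0.01,0.06,0.9],[0,0.797,0,-0.62,0.01,0.06,0.9],[0,0.797,0,-0.62,0.01,0.06,0.9],[0,0.797,0,-0.62,0.01,0.06,0.9]])

```text
t: 29.92
tool_pos: [536.3, -70.2, 120.2]
tool_rot: [179.9, 0.1, 86.4]
contact_force: [-0.1, 0.4, 0.1]
opening: 77.2
```

>>> servo_tool(moves=[[0,0,0,-0.15,0,0.0,0.9],[0,0,0,-0.25,0,0.08,0.9],[0,0,0,-0.25,0,0.1,0.9],[0,0,0,-0.25,0,0.1,0.9],[0,0,0,-0.25,0,0.1,0.9]])

```text
t: 30.33
tool_pos: [533.7, -117.0, 99.8]
tool_rot: [-180.0, 0.1, 86.7]
contact_force: [-0.3, 0.2, 0.4]
opening: 77.0
```

```bash
python3 s.py
python3 - <<'E'
from h import *
c=snap(["wrist"],"20")[0]
w=c["img"].astype(float)[120:300,180:380,::-1]
cv2.imwrite("pics/w20.png",cv2.resize(np.clip(w*2.2,0,255).astype(np.uint8),None,fx=3.3,fy=3.3,interpolation=cv2.INTER_CUBIC))
E
```

```text
t 30.33 q [-1.500e+01 -7.100e+00  1.053e+02 -1.000e-01  8.180e+01 -1.170e+01] pos [ 533.73 -116.98   99.81] rot [-1.7999e+02  7.0000e-02  8.6730e+01] F [-0.34  0.19  0.44] M [-0.014  0.032 -0.01 ] op 77.0
nose stand [   1.79 -129.85  140.99] F stand [-0.35  0.17  0.44]
```

View pics/w20.png

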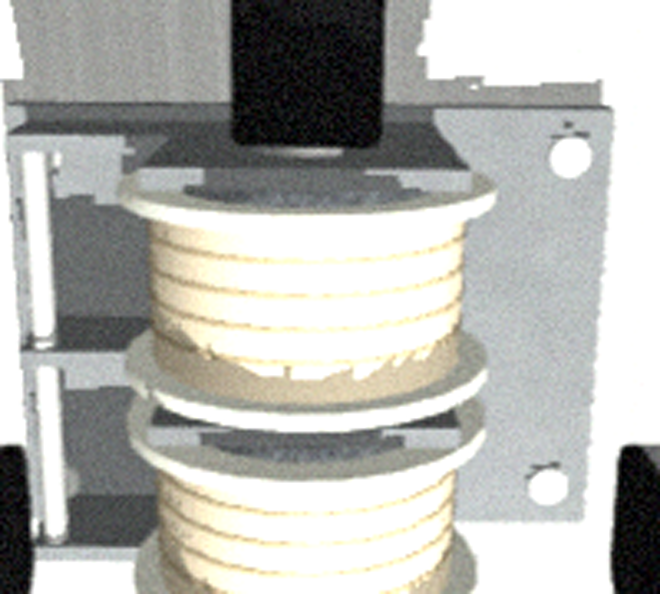

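```bash
python3 -c "
from workcell import workorder
print(workorder.sign_off())"
```

```text
the job is handed in; nothing more can be done
None
```

The axle is through the left plate, the first spool, the middle plate, the second spool and the right plate. The grip is against the left plate and let go. I handed the job in at about 30 s of the 72 s; the sign-off gave no verdict.

**Insertion:** I found both bores in the wrist camera pictures beforehand. The nose went in with about 1–5 N at the wrist and met no spool face. I eased the spools roughly onto the hole line on the way.

**Seating:** The stop came 0.5 mm from where it was expected, with about 10 N along the axle.

**Last checks after letting go:**
- The scene and side pictures show the nose out through the right plate.
- The top view shows the grip against the left plate with no bare shank in between.
- The force at the wrist was near zero, with the open fingers clear above the stand.
- I touched none of the other things on the bench.

**What failed or disagreed:**
- **First grasp:** it closed on nothing, just above the grip. The finger tips sit about 35 mm higher than the TCP reading suggests, so I lowered the arm in steps until the grip was held.
- **Camera disagreement:** the scene and side cameras placed the stand about 3 mm off from the wrist camera in x. The stand's y differed by about 4 mm between wrist views. I used the wrist values, and the contacts agreed with them.

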